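Re-seat a book in the ratchet press

TASK

The press jaw has been left wound in too far for the book that stands at its mouth. Throw the pawl out by its red ball handle and turn the knob back until the jaw is wide open, then slide the book in upright between pad and facing board until it rests gently against the end stop. Throw the pawl back in and wind the knob clockwise click by click until the book is nipped between the sprung pad and the facing board, stopping at the first click at which the pad spring gives: never force the pawl or squeeze the book hard, and leave everything else alone.

Things in the scene. Friction and masses are not known exactly. Their poses are not given: they have to be found in the camera images.
- press: Fixed bench press, grey plate 255 x 340 x 12 mm. Origin on the table top; frame: x along the book lane to the end stop, y from knob to cheek, z up. In mm: knob axis x -20, y -125; green gearbox 130 x 130 under it, top z 40; pawl axle x 32, z 77, along y; green post x 32, y -188, 18 x 10, top z 86; jaw block x 4 to 64, top z 77.
- knob_grip (a point): Centre of the knob's black bar grip, on an upright stem: 50 mm long, 14 mm wide, 32 mm high, centre 128 mm above the table, a white mark at one end. Pinch it from above; free space all round at that height (the pawl's ball stays 55 mm or more from the axis).
- knob_turn (a joint): Knob angle, rad, 0 at the start, growing clockwise from above: jaw closes 28 mm per rad. Bar along press x at 0. Stops at -1.6 (open) and 0.5. Pawl in: turns clockwise only, holds at clicks, multiples of 0.262 (within 0.05); a click has dropped once 0.1 past it and the knob settles back on it when let go. Friction 0.03 Nm + 0.08 Nm s/rad. Pawl out: pad load turns it back.
- pawl_turn (a joint): Pawl angle in rad: about 0 (up to 0.2 on a tooth) when in, its finger lying on the brass teeth; 1.4 when thrown out. It tips over its balance by gravity at about 0.95 and then falls the rest by itself, either way.
- pawl_ball (a point): Centre of the pawl's red ball handle, 18 mm diameter, on a 50 mm rod from the axle, in the plane y -201 mm of the press frame. Pawl in: it leans to -x (32 mm before the axle, 116 mm above the table). Pawl out: to +x (about 31 mm beyond the axle, 117 mm up). Upright: 128 mm up. Push it over sideways with the fingertips, about 0.5 N.
- pawl: The pawl: its steel finger, 6 mm thick, 58 mm long, in the plane y -175 mm of the press frame, drops into the teeth; origin on the axle. It must not be forced (25 N at most on the teeth): turning the knob back with the pawl in does that.
- knob: The knob with the brass toothed ring, 120 mm diameter, at its foot that turns with it; teeth point up to 52 mm above the table. Origin on the knob axis, 40 mm above the table.
- pad: Sprung cork-faced pad on the jaw's front, 26 mm wide (along x), 56 mm high, 22 to 78 mm above the table; origin 10 mm behind its cork face. It presses with 8 N as soon as it is pushed in at all, 0.4 N more per mm, and bottoms at 22 mm (17 N), 20 N being too much. One click moves the jaw 7.3 mm. The pad's push loads the knob with 0.028 Nm per N.
- pad_face (a point): Centre of the pad's cork face. The pad is at x +34 mm in the press frame; unpressed, its y there is 67 mm + 28 mm per rad of knob.
- cheek: Fixed upright green cheek, parallel to the press's x axis, 120 mm long, 14 mm thick, 85 mm high, standing on the plate. Origin under its centre, 7 mm from its -y face. On that face screws carry a plywood facing board, 112 mm long, which the book is nipped against: its front stands 4 to 26 mm out from the cheek, how far is not reported; it does not give.
- end_stop: Upright aluminium stop at the far end of the lane, 12 mm thick, 70 mm wide, 60 mm high on the plate; origin under its centre, its face is 6 mm nearer (x +90 mm in the press frame). The book may be pressed against it with up to 20 N.
- book: Brown book standing upright, spine up, loose on the plate: 130 mm long (its x axis), 32 mm thick (y), 95 mm high, 0.25 to 0.5 kg. Origin under its centre. At the start it stands at the lane's near mouth 29 to 32 mm from the cheek, turned by up to 2 degrees, 77 to 90 mm short of the end stop. The pad slides it over to the facing board with 1 to 4 N.
- book_mid (a point): Centre of the book, 47 mm above its underside; 65 mm from its ends. Home against the end stop it is at x +25 mm in the press frame.
- wax_pot: Bystander: small amber wax pot, 34 mm diameter, 26 mm high, on the press plate beside the gearbox; origin under its centre. Leave it alone.
- brush_jar: Bystander: glass jar of brushes, 76 mm diameter, 220 mm high; origin under its centre. Leave it alone.
- spray_bottle: Bystander: blue-grey spray bottle, 60 mm diameter, 185 mm high; origin under its centre. Leave it alone.
- paste_jar: Bystander: white-capped jar, 70 mm diameter, 75 mm high; origin under its centre. Leave it alone.
- red_tin: Bystander: low red tin, 66 mm diameter, 40 mm high; origin under its centre. Leave it alone.
- bone_folder: Bystander: ivory-coloured folder, 150 x 22 x 6 mm; origin under its centre. Leave it alone.
- weight: Bystander: steel weight with a brass ball, 60 mm diameter, 72 mm high; origin under its centre. Leave it alone.
There are look-alikes about, which are no part of the job. Leave any blue look-alike of the book alone.

How it is judged (in metres and radians):
On the way, in this order (a step that is already met when the one before it is completed fails the run):
1. pawl thrown out and the knob turned back to open the jaw wide (to within 0.25 rad of its stop) (value of joint knob_turn below -1.35 rad and value of joint pawl_turn above 1 rad), for 0.2 s.
2. book slid home to within 3 mm of the end stop, the pad not pressing it (x of book_mid in the frame of press above 0.022 m and contact force between pad and book below 2 N), for 0.2 s.
At the end, for the whole second after the job is handed in: The pawl is in and holds the knob still; the pad presses the book with 5 to 12 N; the book stands upright (within 0.08 rad), square (0.06 rad) and within 3 mm of the end stop, at rest (value of joint pawl_turn below 0.3 rad and contact force between pad and book between 5 and 12 N and x of book_mid in the frame of press above 0.022 m and angle between book's own z axis and vertical below 0.08 rad and angle between the x axis of book and the x axis of press, either way round below 0.06 rad and linear speed of book below 0.01 m/s and velocity of joint knob_turn between -0.05 and 0.05 rad/s); the robot touches nothing.
It fails at once if the pad presses the book with more than 20 N (contact force between pad and book above 20 N).
It fails at once if the pawl is forced: more than 25 N between pawl finger and teeth (contact force between pawl and knob above 25 N).
It fails at once if the book is pressed on the end stop with more than 20 N (contact force between book and end_stop above 20 N).
It fails at once if the book is tipped over by more than 0.4 rad (angle between book's own z axis and vertical above 0.4 rad).
It fails at once if one of the bystanders is moved by more than 20 mm (distance of any of wax_pot, brush_jar, spray_bottle, paste_jar, red_tin, bone_folder, weight from where it was at the start of the episode above 0.02 m).
It also fails if it takes over 72 s, if anything falls off the work surface, if the arm or the gripper's body presses on something with over 40 N, if the wrist force passes 120 N, or if a joint passes its speed limit or range.

ROBOT

A 6-joint arm with a two-finger parallel gripper is mounted at the origin on the work surface. World frame = base frame: x ahead of the robot, y to its left, z up, the work surface at z = 0. Lengths are in m, angles in degrees, forces in N, time in s.
With the tool pointing down it reaches from about 0.4 to 0.925 m from the base axis. Payload 3.4 kg.
Tool frame: the origin (TCP) lies midway between the tips of the shut fingers; the grasp point (between the pads) lies 19 mm behind it; x points along the fingers, y is the direction in which the jaws open and shut, and the axes are right-handed (so a half turn about x gives the same grasp; the last joint's range is limited). The gripper opens to 85 mm and grips with 20 to 120 N. Pads are 22 mm wide; open, the fingers measure 114 mm over their backs; the gripper's body (76 mm by 85 mm) begins 54 mm behind the grasp point. The pads swing forward as they close: fully open they stand 13 mm farther back than shut.
Start: joints at [-72.221, 17.578, 86.31, -0, 76.112, -4.211], TCP at [0.215, -0.533, 0.201] pointing down, gripper open.
Joint ranges: [-179.03, 179.03], [-60, 130.46], [8.19, 133.38], [-81.62, 261.62], [5.75, 156.47], [-153.77, 153.77]. Speed limits (degrees/s): [147.25, 147.25, 180, 180, 180, 180].

INTERFACE

Orientations are given as a 3x3 rotation matrix whose columns are the frame's x, y, z axes.
In Python, from station import get_state, viewer, manip gives the robot as it stands. The module is installed in compiled form; this text tells all that it offers.
- The arm moves only by the shell command python3 -m creep 'ROWS' [OPENING] [FORCE]. ROWS is JSON, a list of rows, each a list of 4 numbers: the shift along the world's x, y, z scaled (see below), then the turn about the world's z scaled (see below). A call has 1 to 5 rows; each row shifts and turns the commanded pose from where the row before left it; what a row does not reach is not made up. The controller multiplies each number of a shift by 2.5 cm and each number of a turn by 360 degrees. A row lasts 1/12 s, in which the tool goes at most 41.7 mm and 7.16 degrees, less where a joint would pass 70% of its speed; a pose out of reach is approached as far as the arm can. A call with a number of a shift or a turn outside -1 to 1 is refused whole. A call with a gripper value outside its range is refused whole. OPENING is the finger opening in mm, from 0 to 85.4, set as the call begins (- or left out, the last holds). The fingers move at their own pace and stop on an object; FORCE is the grip in N (left out, the last holds). Time passes only in rows, so rows that do not move let the fingers close. It gives the time, the measured TCP pose, the force and the opening at its end, in the units of the state.
- get_state(): the state, without advancing time (a new reading comes with each control period).
- viewer.read_camera(name): name is "scene" or "top"; returns (picture, depth): 420x560x3 uint8, blue, green, red; 420x560 float32, m along the optical axis (not along the pixel's ray), 0 where there is no reading.
- viewer.calibration(name): a dict with "intrinsics" (3x3 intrinsics, pixels), "k1" (the pictures are not rectified: a ray, as slopes to the right and down, at radius r is drawn at 1 + k1 r^2 times it, then the intrinsics apply), "world_to_cam" (4x4, takes a point from world to camera coordinates). Camera axes: x right, y up, looking along -z (the intrinsics and any distortion apply to the point x, -y, -z); pixel columns grow to the right and rows downward; lengths in m; the calibration is good to about 2 mm. A picture is of the moment at which its call begins. calibration takes no time and is no camera call.
- manip.close_job(): hands the job in, once; it reports no verdict.
The state is a dict: "time": time; "joint_pos": joint angles; "qd": joint speeds; "effort": joint torques, N m; "ee_pos": TCP position; "tool_rot": TCP orientation; "force": force on the tool from outside, world axes, zero at the start; "torque": the same for the moment, N m; "grip_width": finger opening in m.
Only numpy, scipy, OpenCV 4.12 (cv2) and the standard library are available. Lean on these libraries where they do the work, as an engineer would, in place of code of your own. Each camera call takes 0.05 s, during which the arm holds its last target.

## Working session

There is one attempt and no reset: what is moved stays moved. The work goes in short steps, Python scripts to look and compute and a shell command to move; the robot and the scene stay as the last step left them, time stands still between calls to the robot, and variables do not carry over. Pictures are saved under pics/ and viewed, and the job is handed in when it is done.

```bash
mkdir -p pics
cat > h.py <<'E'
import numpy as np, cv2
from station import get_state, viewer, manip
def cap(n,tag):
    im,d=viewer.read_camera(n); im=np.array(im); d=np.array(d)
    cv2.imwrite(f'pics/{tag}.png',im); np.save(f'pics/{tag}_d.npy',d); return im,d
def ray(n,u,v):
    c=viewer.calibration(n);K=np.array(c['intrinsics']);k1=c['k1'];T=np.array(c['world_to_cam'])
    x=(u-K[0,2])/K[0,0];y=(v-K[1,2])/K[1,1]
    rd=np.hypot(x,y);r=rd
    for _ in range(30): r=rd/(1+k1*r*r)
    s=r/rd if rd>0 else 1
    R=T[:3,:3];o=-R.T@T[:3,3]
    return o,R.T@np.array([x*s,-y*s,-1.0])
def onz(n,u,v,z):
    o,d=ray(n,u,v);return o+d*(z-o[2])/d[2]
def atd(n,u,v,dep):
    o,d=ray(n,u,v);return o+d*dep
def two(p1,p2):
    (o1,d1),(o2,d2)=ray(*p1),ray(*p2)
    A=np.stack([d1,-d2],1);s=np.linalg.lstsq(A,o2-o1,rcond=None)[0]
    a=o1+s[0]*d1;b=o2+s[1]*d2;return (a+b)/2,np.linalg.norm(a-b)
def proj(n,p):
    c=viewer.calibration(n);K=np.array(c['intrinsics']);T=np.array(c['world_to_cam'])
    q=T[:3,:3]@np.array(p)+T[:3,3];x=q[0]/-q[2];y=-q[1]/-q[2];f=1+c['k1']*(x*x+y*y)
    return np.array([K[0,0]*x*f+K[0,2],K[1,1]*y*f+K[1,2]])
E
python3 - <<'E'
from h import *
for n in('scene','top'):
    cap(n,n+'0'); c=viewer.calibration(n); print(n,c)
s=get_state();print(s)
E
```

```text
scene {'intrinsics': array([[490.12080133,   0.        , 280.11376024],
       [  0.        , 490.12080133, 213.24532073],
       [  0.        ,   0.        ,   1.        ]]), 'k1': 0.040137744735335226, 'world_to_cam': array([[-1.16085951e-02,  9.99830661e-01,  1.42790089e-02,
         1.76751695e-02],
       [-6.86273038e-01, -1.83522187e-02,  7.27112449e-01,
         3.58700286e-01],
       [ 7.27251372e-01, -1.35854484e-03,  6.86369869e-01,
        -1.76415538e+00],
       [ 0.00000000e+00,  0.00000000e+00,  0.00000000e+00,
         1.00000000e+00]])}
top {'intrinsics': array([[505.06749739,   0.        , 284.53259631],
       [  0.        , 505.06749739, 212.03746724],
       [  0.        ,   0.        ,   1.        ]]), 'k1': -0.03385474382486554, 'world_to_cam': array([[ 0.08331666, -0.99651975, -0.00259314, -0.05840381],
       [ 0.97364131,  0.08084887,  0.21327461, -0.61882703],
       [-0.21232271, -0.02029412,  0.97698885, -1.49135661],
       [ 0.        ,  0.        ,  0.        ,  1.        ]])}
{'time': 0.1, 'joint_pos': array([-7.22201705e+01,  1.76188502e+01,  8.63752173e+01, -1.71649137e-04,
        7.61116887e+01, -4.21249903e+00]), 'qd': array([ 0.01862915, -0.04555696, -0.22183187, -0.01022352, -0.03650282,
       -0.0144519 ]), 'effort': array([ 6.11345376e-05, -4.58527315e+01, -2.52607584e+01, -2.11413058e-04,
        5.60899542e-03, -2.22962747e-06]), 'ee_pos': array([ 0.21508487, -0.53252843,  0.19967227]), 'tool_rot': array([[-5.66400638e-04,  3.74482594e-01, -9.27233771e-01],
       [ 1.75674347e-03, -9.27232116e-01, -3.74482999e-01],
       [-9.99998297e-01, -1.84101929e-03, -1.32684992e-04]]), 'force': array([-0.24504156,  0.59860906, -0.48804436]), 'torque': array([-0.004366  ,  0.00946496,  0.00801437]), 'grip_width': 0.08568364239662848}
```

View pics/scene0.png

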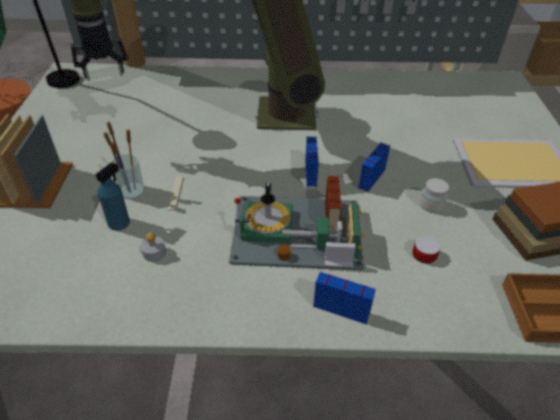

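View pics/top0.png

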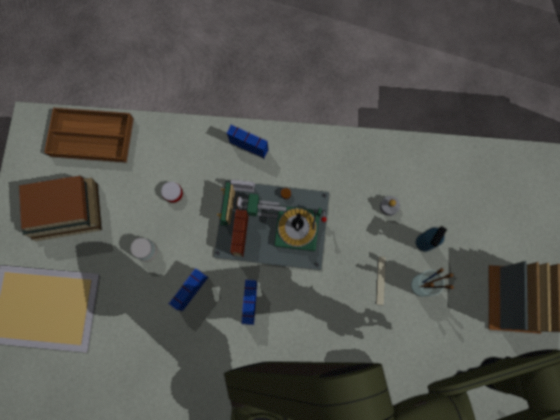

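Run:
```python
import cv2
a=cv2.imread('pics/scene0.png');b=cv2.imread('pics/top0.png')
cv2.imwrite('pics/sc1.png',cv2.resize(a[165:275,215:380],None,fx=4.8,fy=4.8,interpolation=cv2.INTER_CUBIC))
cv2.imwrite('pics/tc1.png',cv2.resize(b[170:280,205:340],None,fx=5.4,fy=5.4,interpolation=cv2.INTER_CUBIC))
```

```text
(no output)
```

View pics/sc1.png

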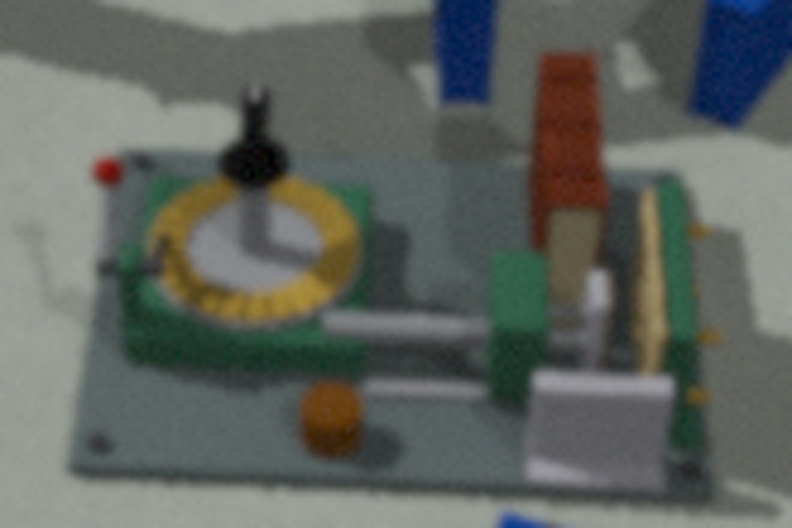

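View pics/tc1.png

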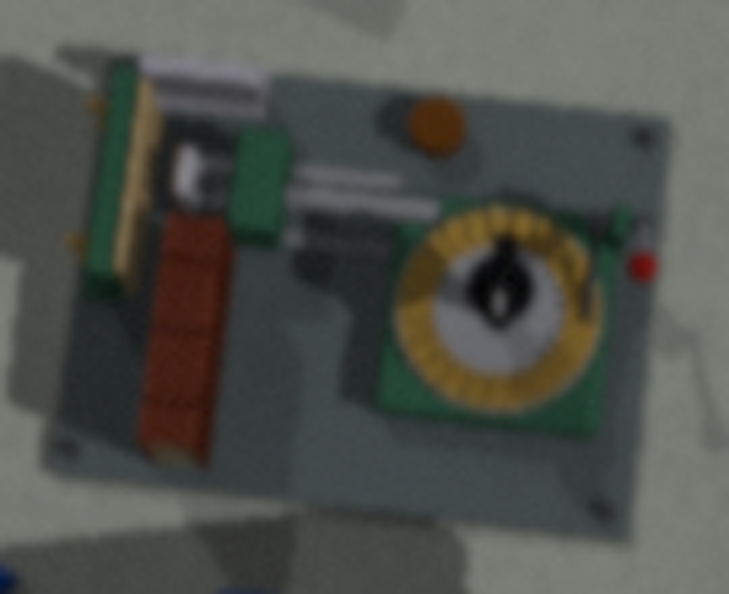

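```bash
cat >> h.py <<'E'
def S(x,y):return ('scene',215+x/4.8,165+y/4.8)
def T(x,y):return ('top',205+x/5.4,170+y/5.4)
E
python3 - <<'E'
from h import *
a=cv2.imread('pics/scene0.png');b=cv2.imread('pics/top0.png')
def cen(im,roi,f):
    x0,y0,x1,y1=roi;h=cv2.cvtColor(im[y0:y1,x0:x1],cv2.COLOR_BGR2HSV);m=f(h[...,0].astype(int),h[...,1].astype(int),h[...,2].astype(int))
    ys,xs=np.nonzero(m);return xs.mean()+x0,ys.mean()+y0,len(xs)
red=lambda h,s,v:((h<8)|(h>172))&(s>150)&(v>70)
rs=cen(a,(230,192,246,208),red);rt=cen(b,(318,212,332,228),red);print(rs,rt)
print('ball',two(('scene',*rs[:2]),('top',*rt[:2])))
pl=[]
for n,p in (('--s',S(125,152)),('+-s',S(72,472)),('++s',S(715,497)),('-+s',S(680,172)),('+-t',T(670,122)),('--t',T(630,542)),('-+t',T(45,470))):
    q=onz(*p,.012);print(n,q)
print('gripT',onz(*T(500,285),.128))
print('knob ring centre', onz(*S(255,247),.05),onz(*T(498,307),.05))
print('grip s(mid z?)',two(S(255,130),T(500,290)))
E
```

```text
(np.float64(237.21428571428572), np.float64(200.35714285714286), 14) (np.float64(323.5), np.float64(219.0), 16)
ball (array([ 0.59945597, -0.12347706,  0.11460191]), np.float64(0.0035571929770504274))
--s [ 0.46903466 -0.12516332  0.012     ]
+-s [ 0.72210541 -0.13520589  0.012     ]
++s [0.73102566 0.19980514 0.012     ]
-+s [0.47791455 0.20753379 0.012     ]
+-t [ 0.70922596 -0.14339956  0.012     ]
--t [ 0.4574653  -0.13659393  0.012     ]
-+t [0.47086556 0.20498369 0.012     ]
gripT [ 0.57911638 -0.0491416   0.128     ]
knob ring centre [ 0.58924406 -0.04338499  0.05      ] [ 0.58159543 -0.04957108  0.05      ]
grip s(mid z?) (array([ 0.57690165, -0.04647069,  0.12480412]), np.float64(0.005823560270116001))
```

Run:
```python
import cv2
a=cv2.imread('pics/scene0.png');b=cv2.imread('pics/top0.png')
cv2.imwrite('pics/sc2.png',cv2.convertScaleAbs(cv2.resize(a[178:222,225:300],None,fx=10,fy=10,interpolation=cv2.INTER_CUBIC),alpha=2.0))
cv2.imwrite('pics/tc2.png',cv2.convertScaleAbs(cv2.resize(b[205:265,265:335],None,fx=10,fy=10,interpolation=cv2.INTER_CUBIC),alpha=2.0))
```

```text
(no output)
```

View pics/sc2.png

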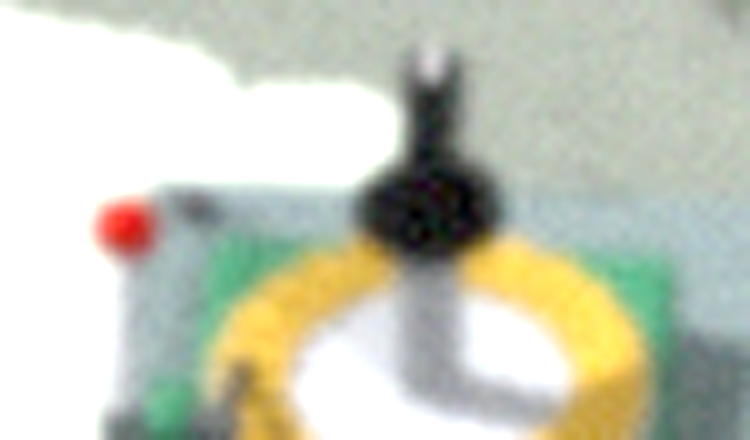

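View pics/tc2.png

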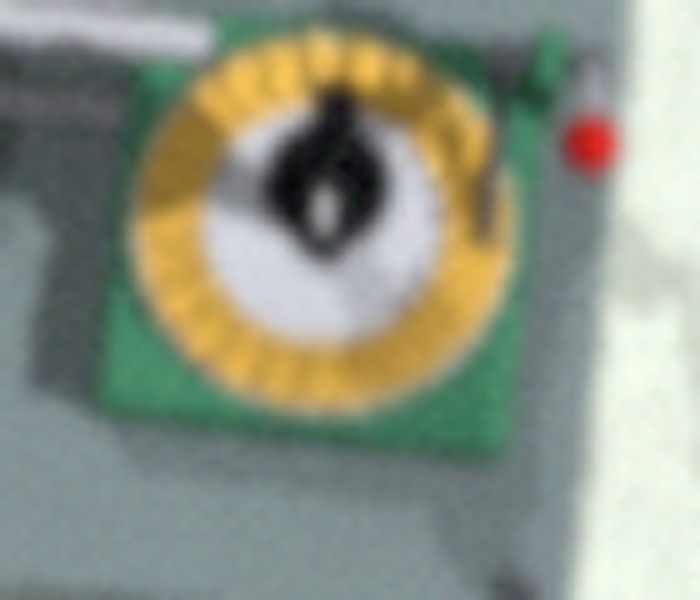

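Run:
```python
from h import *
for n in('scene','top'):
    d=np.load(f'pics/{n}0_d.npy')
    for (u,v) in ([(150,300),(400,300),(430,150),(200,160),(250,258),(340,175)] if n=='scene' else [(350,150),(150,120),(380,330),(300,320),(300,260),(290,185)]):
        print(n,u,v,atd(n,u,v,np.median(d[v-2:v+3,u-2:u+3])).round(4))
print(proj('scene',get_state()['ee_pos']))
# wax pot / knob via depth
import cv2
for n,pts in (('scene',[(237,200),(268,198)]),('top',[(323,219),(298,223)])):
    d=np.load(f'pics/{n}0_d.npy')
    for u,v in pts: print(n,u,v,atd(n,u,v,d[v,u]).round(4), d[v-1:v+2,u-1:u+2].round(3).tolist())
```

```text
scene 150 300 [ 8.295e-01 -3.149e-01  3.000e-04]
scene 400 300 [ 8.157e-01  2.774e-01 -6.000e-04]
scene 430 150 [0.2097 0.4754 0.0014]
scene 200 160 [ 0.2817 -0.269  -0.0015]
scene 250 258 [ 0.7013 -0.0863  0.0099]
scene 340 175 [ 0.3458  0.1711 -0.0004]
top 350 150 [ 8.634e-01 -2.039e-01  3.000e-04]
top 150 120 [0.9141 0.4721 0.0017]
top 380 330 [ 2.908e-01 -3.285e-01  2.000e-04]
top 300 320 [ 0.3007 -0.0813  0.0008]
top 300 260 [ 0.4841 -0.0667  0.0135]
top 290 185 [ 7.274e-01 -1.570e-02 -1.000e-04]
[107.32749751  90.29152045]
scene 237 200 [ 0.605  -0.1215  0.1207] [[1.2400000095367432, 1.2389999628067017, 1.2389999628067017], [1.2369999885559082, 1.2410000562667847, 1.2400000095367432], [1.2419999837875366, 1.2359999418258667, 1.2419999837875366]]
scene 268 198 [ 0.6094 -0.0429  0.1334] [[1.2269999980926514, 1.2309999465942383, 1.2239999771118164], [1.2269999980926514, 1.2289999723434448, 1.2319999933242798], [1.2330000400543213, 1.2330000400543213, 1.2319999933242798]]
top 323 219 [ 0.5978 -0.1233  0.1225] [[1.4919999837875366, 1.4950000047683716, 1.4910000562667847], [1.4880000352859497, 1.496000051498413, 1.4919999837875366], [1.496999979019165, 1.496000051498413, 1.4980000257492065]]
top 298 223 [ 0.5753 -0.0503  0.1445] [[1.4709999561309814, 1.4739999771118164, 1.4739999771118164], [1.472000002861023, 1.4709999561309814, 1.4759999513626099], [1.472000002861023, 1.468999981880188, 1.475000023841858]]
```

Run:
```python
from h import *
print('jar',onz('scene',131,190,.0),two(('scene',131,165),('top',432,285)))
print('brushtips',two(('scene',108,124),('top',452,286)))
print('bottle',onz('scene',117,222,0),onz('top',425,243,0))
for n,x,y in(('book rear',*[540/4.8+215,55/4.8+165]),):pass
# book top corners scene z .107
c=lambda x,y:(215+(x+.5)/4.8-.5,165+(y+.5)/4.8-.5)
t=lambda x,y:(205+(x+.5)/5.4-.5,170+(y+.5)/5.4-.5)
for p in ((540,55),(598,55),(606,207),(548,205)): print('bookS',p,onz('scene',*c(*p),.107).round(4))
for p in ((168,215),(232,220),(207,465),(141,452)): print('bookT',p,onz('top',*t(*p),.107).round(4))
print('cheek S', [onz('scene',*c(*p),.097).round(4) for p in ((658,180),(682,180),(668,375),(700,370))])
print('cheek T', [onz('top',*t(*p),.097).round(4) for p in ((112,60),(138,60),(85,282),(118,290))])
print('knob ring', onz('scene',*c(255,247),.05),onz('top',*t(498,307),.05))
```

```text
jar [ 0.43511573 -0.45130902  0.        ] (array([ 0.43057612, -0.4469421 ,  0.09138339]), np.float64(0.023930169421475557))
brushtips (array([ 0.42166809, -0.47488802,  0.21861325]), np.float64(0.005388506870882003))
bottle [ 0.5698895  -0.45813985  0.        ] [ 0.57249111 -0.45952232  0.        ]
bookS (540, 55) [0.4852 0.1147 0.107 ]
bookS (598, 55) [0.4842 0.1477 0.107 ]
bookS (606, 207) [0.6118 0.1422 0.107 ]
bookS (548, 205) [0.6111 0.1116 0.107 ]
bookT (168, 215) [0.6087 0.1394 0.107 ]
bookT (232, 220) [0.6088 0.1036 0.107 ]
bookT (207, 465) [0.4713 0.1037 0.107 ]
bookT (141, 452) [0.4753 0.1404 0.107 ]
cheek S [array([0.5785, 0.174 , 0.097 ]), array([0.5782, 0.1871, 0.097 ]), array([0.7236, 0.1652, 0.097 ]), array([0.7198, 0.1816, 0.097 ])]
cheek T [array([0.698 , 0.1817, 0.097 ]), array([0.6992, 0.167 , 0.097 ]), array([0.5689, 0.1828, 0.097 ]), array([0.5659, 0.164 , 0.097 ])]
knob ring [ 0.58775112 -0.04448075  0.05      ] [ 0.58277126 -0.04821258  0.05      ]
```

```bash
python3 -m creep '[[0,0,1,0],[0,0,1,0],[0,0,1,0],[0.3,0.3,1,0],[0.5,0.6,0.8,0]]' 0 20; python3 -m creep '[[0.8,0.95,0,-0.004],[0.8,0.95,0,-0.004],[0.8,0.95,0,-0.004],[0.8,0.95,0,-0.004],[0.8,0.95,0,-0.004]]'; python3 -m creep '[[0.8,0.95,0,-0.004],[0.8,0.95,0,-0.004],[0.8,0.95,0,-0.004],[0.8,0.95,0,-0.004],[0.8,0.95,0,-0.004]]'
```

```text
time: 0.52
ee_pos: [0.2346, -0.5121, 0.3217]
tool_rot: [[-0.0, 0.372, -0.928], [-0.001, -0.928, -0.372], [-1.0, 0.001, 0.001]]
force: [0.6, -1.1, 0.8]
grip_width: 0.0257
time: 0.93
ee_pos: [0.3357, -0.3905, 0.3201]
tool_rot: [[-0.0, 0.254, -0.967], [0.001, -0.967, -0.254], [-1.0, -0.001, 0.0]]
force: [0.0, -0.1, 0.2]
grip_width: -0.0001
time: 1.35
ee_pos: [0.4358, -0.2717, 0.3201]
tool_rot: [[-0.001, 0.131, -0.991], [0.001, -0.991, -0.131], [-1.0, -0.001, 0.001]]
force: [0.6, 0.5, 0.9]
grip_width: 0.0001
```

```bash
python3 -m creep '[[0.84,0.96,0,-0.005],[0.84,0.96,0,-0.005],[0.84,0.96,0,-0.005],[0.84,0.96,0,-0.005],[0.84,0.96,0,-0.005]]'; python3 -m creep '[[0.84,0.96,-1,-0.0014],[0,0,-1,0],[0,0,-1,0],[0,0,-1,0],[0,0,-1,0]]';python3 -m creep '[[0,0,-1,0],[0,0,-1,0],[0,0,-0.7,0],[0,0,-0.4,0],[0,0,0,0]]'
```

```text
time: 1.77
ee_pos: [0.5408, -0.1516, 0.32]
tool_rot: [[-0.001, -0.026, -1.0], [0.0, -1.0, 0.026], [-1.0, -0.0, 0.001]]
force: [0.5, -0.1, -0.3]
grip_width: 0.0004
time: 2.18
ee_pos: [0.561, -0.1285, 0.1938]
tool_rot: [[-0.001, -0.032, -0.999], [0.0, -0.999, 0.032], [-1.0, -0.0, 0.001]]
force: [-0.3, -0.3, 0.5]
grip_width: -0.0
time: 2.6
ee_pos: [0.5591, -0.1285, 0.1152]
tool_rot: [[-0.006, -0.033, -0.999], [0.002, -0.999, 0.033], [-1.0, -0.002, 0.006]]
force: [-0.3, 0.2, -0.3]
grip_width: 0.0001
```

```bash
cat > look.py <<'E'
import sys
from h import *
tag=sys.argv[1]
out=[]
for n,(x0,y0,x1,y1) in (('scene',(215,150,385,280)),('top',(200,165,345,276))):
    im,d=cap(n,tag+n); c=cv2.convertScaleAbs(im[y0:y1,x0:x1],alpha=1.6)
    out.append(cv2.resize(c,(798,int(798*(y1-y0)/(x1-x0))),interpolation=cv2.INTER_CUBIC))
cv2.imwrite(f'pics/{tag}_S.png',out[0][:600]);cv2.imwrite(f'pics/{tag}_T.png',out[1][:600])
E
python3 look.py a1
```

```text
(no output)
```

View pics/a1_S.png

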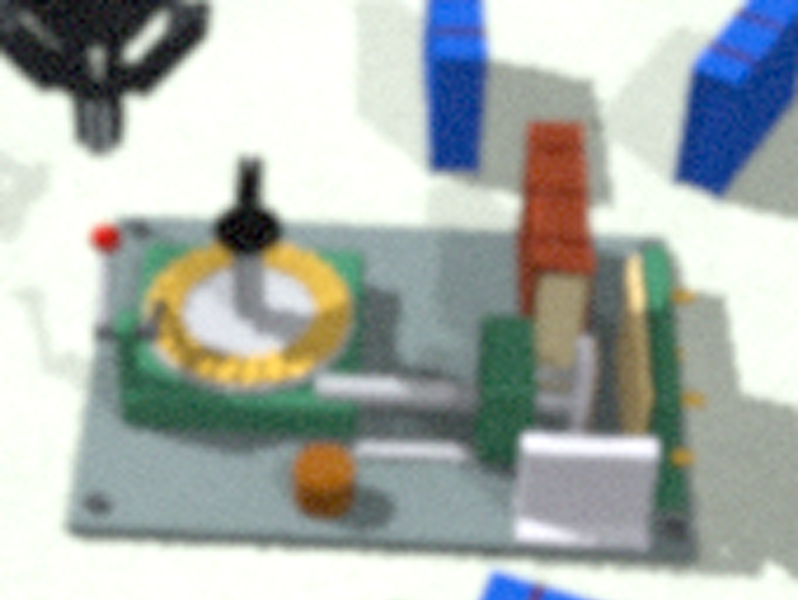

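View pics/a1_T.png

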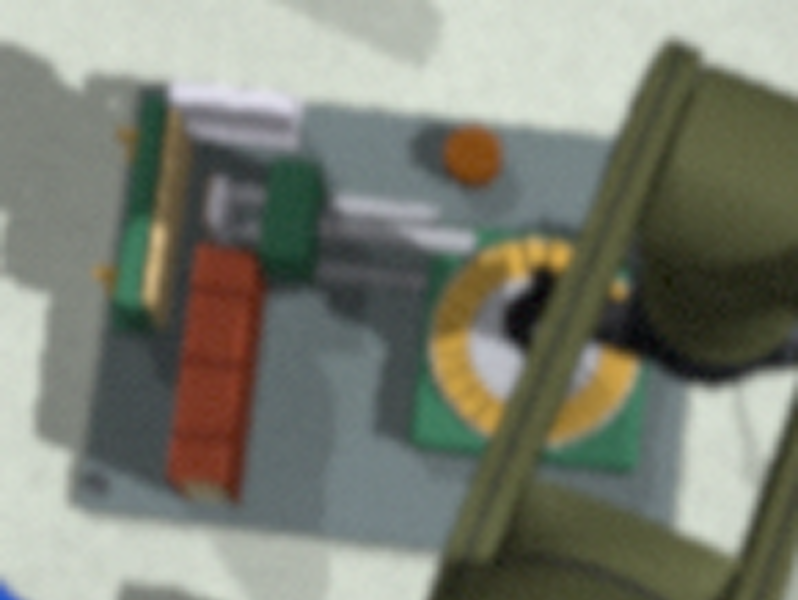

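Run:
```python
from h import *
s=get_state();print(s['ee_pos'],proj('scene',s['ee_pos']), 215+98.5/4.694-.5,150+152/4.694-.5)
print('ball scene now px',215+106.5/4.694-.5,150+238.5/4.694-.5, onz('scene',215+106.5/4.694-.5,150+238.5/4.694-.5,.116))
```

```text
[ 0.56151737 -0.12924368  0.11814041] [235.34126429 189.5393958 ] 235.4842351938645 181.8817639539838
ball scene now px 237.18853855986364 200.30954409884959 [ 0.6008768  -0.12158705  0.116     ]
```

Run:
```python
from h import *
im=cv2.imread('pics/a1scene.png');d=np.load('pics/a1scene_d.npy')
c=cv2.convertScaleAbs(im[150:215,205:270],alpha=1.6)
cv2.imwrite('pics/a2.png',cv2.resize(c,None,fx=9,fy=9,interpolation=cv2.INTER_NEAREST))
for v in range(170,196,2): print(v,[atd('scene',u,v,d[v,u]).round(3).tolist() for u in (235,236)])
```

```text
170 [[0.563, -0.127, 0.184], [0.573, -0.123, 0.192]]
172 [[0.57, -0.126, 0.183], [0.57, -0.124, 0.183]]
174 [[0.571, -0.126, 0.177], [0.571, -0.124, 0.177]]
176 [[0.569, -0.127, 0.169], [0.571, -0.124, 0.171]]
178 [[0.572, -0.127, 0.166], [0.571, -0.125, 0.164]]
180 [[0.571, -0.127, 0.158], [0.572, -0.125, 0.159]]
182 [[0.571, -0.128, 0.152], [0.571, -0.125, 0.152]]
184 [[0.398, -0.149, -0.001], [0.393, -0.146, -0.005]]
186 [[0.412, -0.147, 0.004], [0.404, -0.145, -0.003]]
188 [[0.419, -0.147, 0.002], [0.419, -0.144, 0.002]]
190 [[0.428, -0.146, 0.001], [0.425, -0.144, -0.001]]
192 [[0.435, -0.146, 0.0], [0.438, -0.142, 0.003]]
194 [[0.446, -0.145, 0.002], [0.441, -0.143, -0.003]]
```

View pics/a2.png

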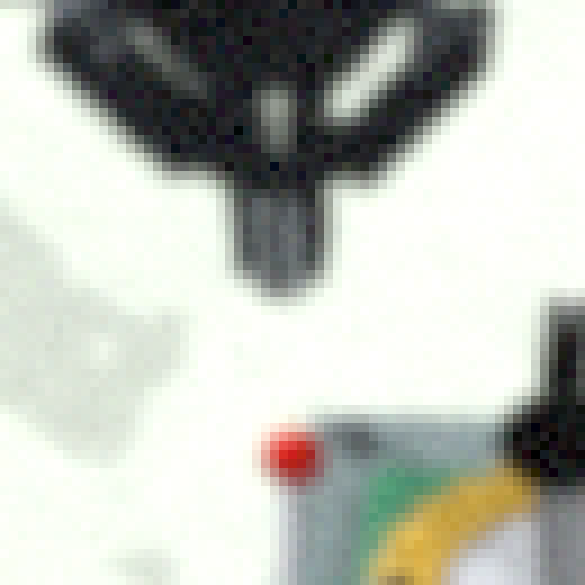

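Run:
```python
from h import *
print(get_state()['ee_pos'],get_state()['time'])
im,d=cap('scene','a3')
for v in range(176,198,2): print(v,[atd('scene',u,v,d[v,u]).round(3).tolist() for u in (235,236)])
print(get_state()['ee_pos'],get_state()['joint_pos'])
```

```text
[ 0.56151737 -0.12924368  0.11814041] 2.7
176 [[0.573, -0.126, 0.173], [0.574, -0.124, 0.174]]
178 [[0.573, -0.127, 0.166], [0.573, -0.124, 0.166]]
180 [[0.574, -0.127, 0.16], [0.572, -0.125, 0.159]]
182 [[0.573, -0.128, 0.153], [0.571, -0.125, 0.151]]
184 [[0.393, -0.149, -0.004], [0.399, -0.146, 0.0]]
186 [[0.408, -0.148, 0.0], [0.407, -0.145, -0.0]]
188 [[0.414, -0.148, -0.002], [0.415, -0.145, -0.002]]
190 [[0.425, -0.147, -0.001], [0.427, -0.144, 0.0]]
192 [[0.436, -0.146, 0.001], [0.433, -0.143, -0.002]]
194 [[0.44, -0.146, -0.004], [0.443, -0.142, -0.001]]
196 [[0.453, -0.144, 0.0], [0.451, -0.142, -0.002]]
[ 0.56217586 -0.12945796  0.11893746] [-1.71633845e+01  2.18211858e+01  9.25607168e+01  6.06124914e-04
  6.55231064e+01  7.47497977e+01]
```

Run:
```python
from h import *
im=cv2.imread('pics/scene0.png');d=np.load('pics/scene0_d.npy')
cv2.imwrite('pics/a4.png',cv2.resize(cv2.convertScaleAbs(im[20:100,60:140],alpha=1.8),None,fx=7,fy=7,interpolation=cv2.INTER_NEAREST))
for u in (77,80,83,118,121,124): print(u,[atd('scene',u,v,d[v,u]).round(3).tolist() for v in (60,64,68,72,76,80)])
```

```text
77 [[-1.869, -1.52, -0.749], [0.258, -0.58, 0.302], [-0.297, -0.832, 0.003], [-0.228, -0.806, 0.022], [-0.205, -0.8, 0.018], [-0.188, -0.797, 0.01]]
80 [[-1.869, -1.498, -0.748], [0.235, -0.582, 0.291], [-0.297, -0.82, 0.003], [-0.264, -0.81, 0.003], [-0.23, -0.8, 0.005], [-0.204, -0.793, 0.002]]
83 [[0.224, -0.575, 0.298], [0.243, -0.57, 0.296], [0.245, -0.573, 0.284], [0.242, -0.577, 0.271], [-0.237, -0.791, 0.001], [-0.21, -0.784, -0.001]]
118 [[0.209, -0.482, 0.293], [0.212, -0.484, 0.282], [0.207, -0.488, 0.268], [-0.281, -0.667, -0.001], [-0.248, -0.659, -0.001], [-0.211, -0.649, 0.002]]
121 [[0.204, -0.475, 0.291], [0.202, -0.479, 0.278], [0.206, -0.48, 0.267], [0.209, -0.482, 0.256], [-0.249, -0.648, -0.001], [-0.217, -0.64, -0.001]]
124 [[0.202, -0.468, 0.29], [-1.84, -1.172, -0.755], [-0.313, -0.651, 0.0], [-0.283, -0.644, -0.001], [-0.25, -0.636, -0.001], [-0.214, -0.627, 0.001]]
```

View pics/a4.png

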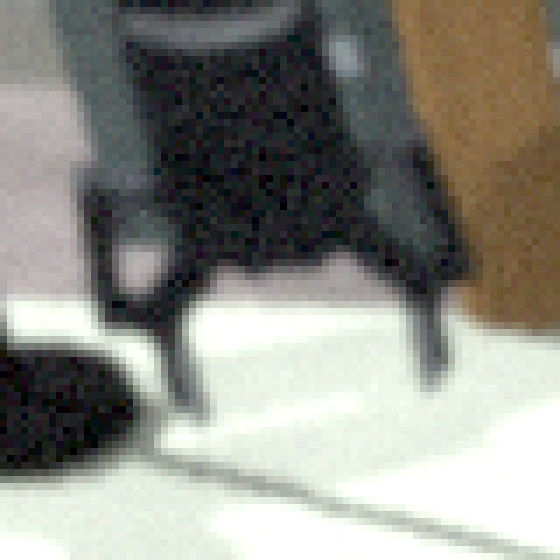

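```bash
python3 -m creep '[[0,0,-0.3,0],[0.5,0,0,0],[0.4,0,0,0],[0.4,0,0,0],[0.4,0,0,0]]';python3 -m creep '[[0.4,0,0,0],[0.4,0,0,0],[0.4,0,0,0],[0,0,0,0]]'; python3 look.py b1
```

```text
time: 3.17
ee_pos: [0.6054, -0.1294, 0.1112]
tool_rot: [[0.002, -0.033, -0.999], [-0.0, -0.999, 0.033], [-1.0, 0.0, -0.002]]
force: [0.2, -0.7, 0.0]
grip_width: 0.0001
time: 3.5
ee_pos: [0.6367, -0.1294, 0.1105]
tool_rot: [[0.002, -0.033, -0.999], [-0.0, -0.999, 0.033], [-1.0, 0.0, -0.002]]
force: [1.0, 0.8, 0.6]
grip_width: 0.0002
```

View pics/b1_S.png

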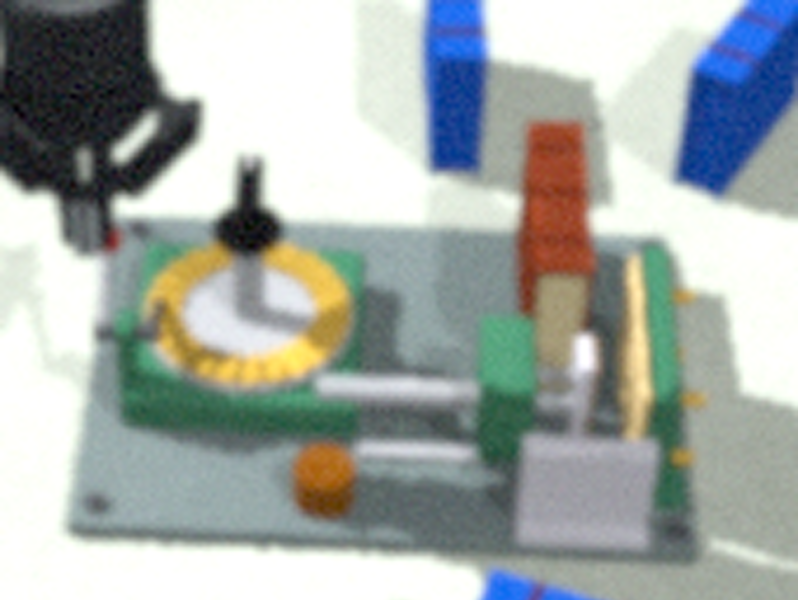

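Run:
```python
from h import *
print(get_state()['ee_pos'])
d=np.load('pics/b1scene_d.npy')
for v in range(186,208,2): print(v,[atd('scene',u,v,d[v,u]).round(3).tolist() for u in (231,233,235)])
```

```text
[ 0.63397334 -0.12909689  0.11015082]
186 [[1.529, -0.013, 0.95], [0.404, -0.154, -0.003], [0.656, -0.118, 0.21]]
188 [[0.645, -0.129, 0.194], [0.417, -0.153, -0.0], [0.648, -0.119, 0.198]]
190 [[0.648, -0.129, 0.191], [0.634, -0.126, 0.179], [0.649, -0.12, 0.192]]
192 [[0.645, -0.13, 0.182], [0.641, -0.126, 0.179], [0.651, -0.12, 0.188]]
194 [[0.648, -0.13, 0.178], [0.649, -0.125, 0.179], [0.648, -0.12, 0.178]]
196 [[0.65, -0.13, 0.174], [0.651, -0.125, 0.175], [0.646, -0.121, 0.17]]
198 [[0.646, -0.131, 0.163], [0.649, -0.126, 0.166], [0.648, -0.121, 0.166]]
200 [[0.648, -0.131, 0.159], [0.65, -0.126, 0.161], [0.649, -0.121, 0.16]]
202 [[0.647, -0.131, 0.152], [0.645, -0.127, 0.15], [0.649, -0.122, 0.153]]
204 [[0.646, -0.132, 0.144], [0.646, -0.127, 0.144], [0.649, -0.122, 0.147]]
206 [[0.495, -0.153, -0.001], [0.496, -0.147, 0.0], [0.495, -0.141, -0.001]]
```

```bash
python3 -m creep '[[-1,0.1,0,0],[-1,0.1,0,0],[-1,0,-0.3,0],[0,0,-1,0],[0.2,0,0,0]]';python3 -m creep '[[0.4,0,0,0],[0.4,0,0,0],[0.4,0,0,0],[0.4,0,0,0],[0.4,0,0,0]]'; python3 -m creep '[[0.4,0,0,0],[0.3,0,0,0],[0,0,0,0]]'; python3 look.py b2
```

```text
time: 4.02
ee_pos: [0.5575, -0.1229, 0.075]
tool_rot: [[-0.009, -0.034, -0.999], [0.002, -0.999, 0.034], [-1.0, -0.002, 0.009]]
force: [-0.7, 1.1, -0.6]
grip_width: 0.0003
time: 4.43
ee_pos: [0.6167, -0.1244, 0.0788]
tool_rot: [[0.003, -0.033, -0.999], [-0.001, -0.999, 0.033], [-1.0, 0.0, -0.003]]
force: [0.1, 0.1, -0.4]
grip_width: -0.0002
time: 4.68
ee_pos: [0.634, -0.1243, 0.0781]
tool_rot: [[0.002, -0.033, -0.999], [-0.0, -0.999, 0.033], [-1.0, 0.0, -0.002]]
force: [0.3, 0.2, -0.0]
grip_width: 0.0001
```

View pics/b2_S.png

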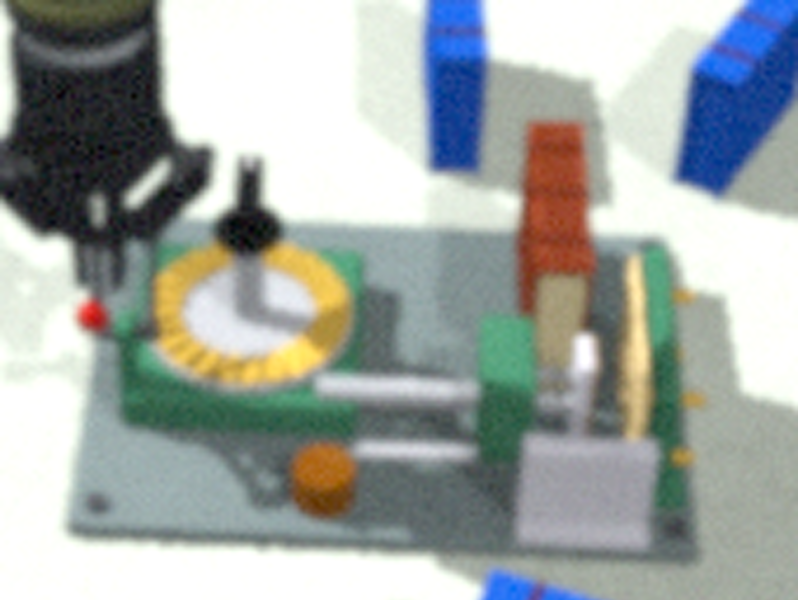

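```bash
python3 -m creep '[[-0.2,0,1,0],[-0.4,0.3,1,0],[-0.6,1,0.9,0],[-0.5,1,0,0],[-0.3,0.8,0,0]]' 50 20; python3 -m creep '[[0,0,0,0],[0,0,0,0]]'; python3 look.py c1
```

```text
time: 5.2
ee_pos: [0.5801, -0.0457, 0.1524]
tool_rot: [[0.002, -0.034, -0.999], [0.0, -0.999, 0.034], [-1.0, -0.0, -0.002]]
force: [0.2, 0.2, -0.9]
grip_width: 0.0499
time: 5.37
ee_pos: [0.58, -0.0458, 0.1508]
tool_rot: [[-0.0, -0.032, -1.0], [-0.0, -1.0, 0.032], [-1.0, 0.0, 0.0]]
force: [0.4, -0.1, 0.7]
grip_width: 0.05
```

View pics/c1_S.png

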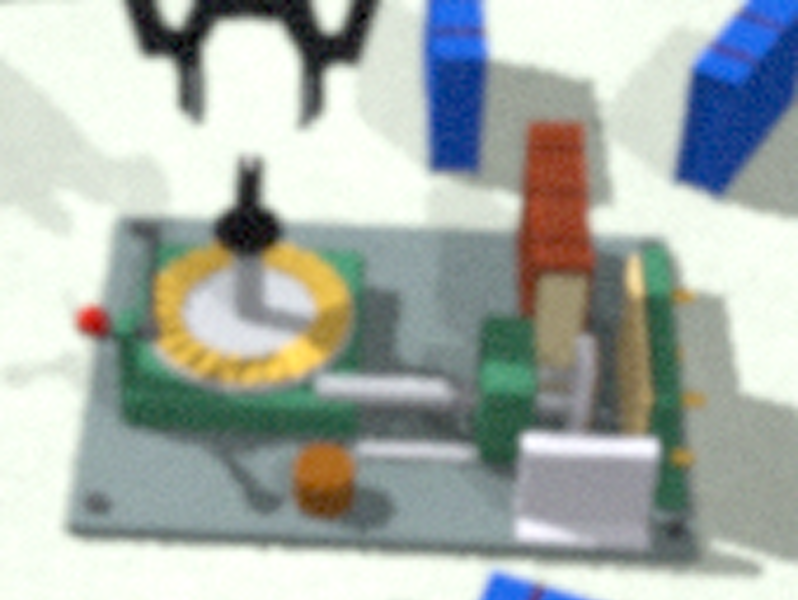

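View pics/c1_T.png

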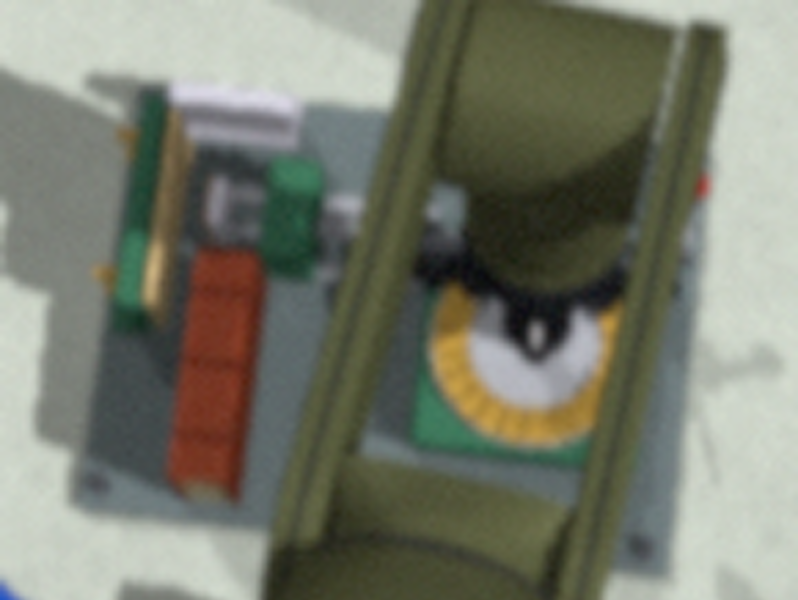

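```bash
python3 -m creep '[[0.2,-0.02,-0.6,0],[0,0,-0.7,0],[0,0,-0.7,0],[0,0,-0.6,0],[0,0,0,0]]' 50 20; python3 -m creep '[[0,0,0,0],[0,0,0,0],[0,0,0,0],[0,0,0,0]]' 5 20; python3 look.py c2; python3 -c "
from h import *
print(get_state())"
```

```text
time: 5.88
ee_pos: [0.5839, -0.048, 0.0819]
tool_rot: [[-0.007, -0.035, -0.999], [0.001, -0.999, 0.035], [-1.0, -0.0, 0.007]]
force: [-0.0, 0.4, 0.1]
grip_width: 0.0503
time: 6.22
ee_pos: [0.5874, -0.048, 0.0866]
tool_rot: [[0.002, -0.034, -0.999], [-0.001, -0.999, 0.034], [-1.0, 0.001, -0.002]]
force: [0.8, -2.5, -0.9]
grip_width: 0.0137
{'time': 6.3167, 'joint_pos': array([-8.74320809e+00,  2.46351700e+01,  9.32240407e+01, -6.02276548e-02,
        6.19741026e+01,  8.31954871e+01]), 'qd': array([ 0.09402658, -0.10619773,  0.03752044,  0.05668033, -0.08154756,
       -0.09054742]), 'effort': array([ 1.71303213e+00, -4.87541950e+01, -2.01324803e+01,  7.67350607e-01,
        3.56715610e-01, -2.50074099e-02]), 'ee_pos': array([ 0.58746794, -0.04802993,  0.08663675]), 'tool_rot': array([[ 0.0027346 , -0.0333396 , -0.99944034],
       [-0.00135938, -0.99944328,  0.03333598],
       [-0.99999534,  0.00126746, -0.0027784 ]]), 'force': array([ 1.82637003, -3.36379692,  0.77582798]), 'torque': array([-0.25292095, -0.06192638, -0.01973029]), 'grip_width': 0.013589219220003966}
```

View pics/c2_S.png

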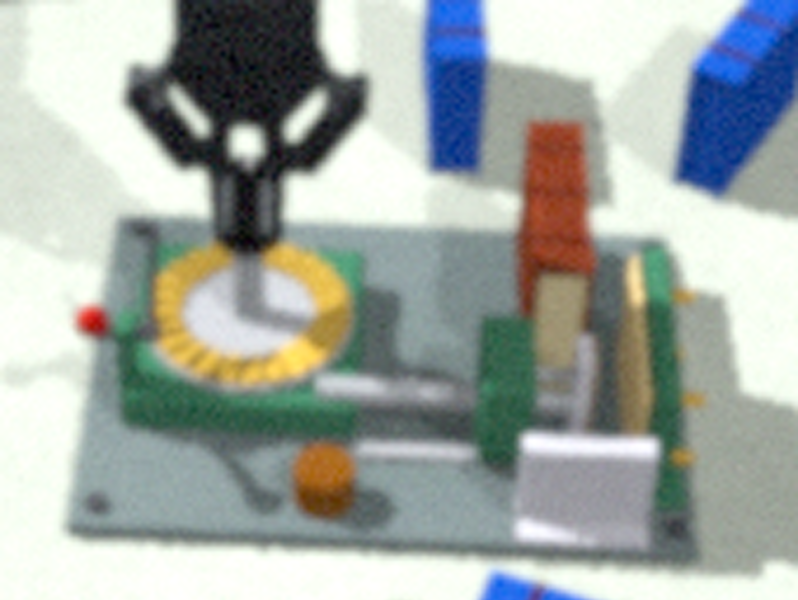

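```bash
python3 -m creep '[[0,-0.06,0,0.012],[0,0,0,0.014],[0,0,0,0.014],[0,0,0,0.014],[0,0,0,0.014]]'; python3 -m creep '[[0,0,0,0]]'; python3 -c "
from h import *
s=get_state();print(s['ee_pos'],s['force'],s['torque'])"
```

```text
time: 6.73
ee_pos: [0.5871, -0.0463, 0.0866]
tool_rot: [[0.002, 0.387, -0.922], [0.004, -0.922, -0.387], [-1.0, -0.003, -0.003]]
force: [1.3, 5.8, 2.1]
grip_width: 0.0135
time: 6.82
ee_pos: [0.5871, -0.0463, 0.0866]
tool_rot: [[0.002, 0.387, -0.922], [0.004, -0.922, -0.387], [-1.0, -0.002, -0.003]]
force: [0.6, 5.7, 2.8]
grip_width: 0.0139
[ 0.58708986 -0.04628197  0.08661196] [0.6319654  5.68331621 2.84070256] [ 0.76003267 -0.08884208  0.01808174]
```

```bash
python3 -m creep '[[0,0.04,0,0.012],[0,0,0,0.014],[0,0,0,0.014],[0,0,0,0.014],[0,0,0,0.014]]'; python3 -m creep '[[0,0,0,0.014],[0,0,0,0.014],[0,0,0,0.014],[0,0,0,0.014],[0,0,0,0]]'; python3 -c "
from h import *
s=get_state();print(s['ee_pos'],s['force'],s['torque'])"
```

```text
time: 7.23
ee_pos: [0.5861, -0.0449, 0.0866]
tool_rot: [[0.0, 0.734, -0.679], [0.004, -0.679, -0.734], [-1.0, -0.003, -0.003]]
force: [-1.7, 6.8, 4.1]
grip_width: 0.014
time: 7.65
ee_pos: [0.5848, -0.0441, 0.0866]
tool_rot: [[-0.002, 0.923, -0.384], [0.005, -0.384, -0.923], [-1.0, -0.004, -0.004]]
force: [-3.9, 8.2, 6.1]
grip_width: 0.0137
[ 0.58483174 -0.04412558  0.08657689] [-3.89193349  8.18151243  6.14743946] [ 1.26139564  0.47675993 -0.07406583]
```

```bash
python3 -m creep '[[-0.04,0.08,0,0.013],[-0.02,0,0,0.013],[0,0,0,0.013],[0,0,0,0.008],[0,0,0,0]]'; python3 -c "
from h import *
s=get_state();print(s['ee_pos'],s['force'],s['torque'],s['joint_pos'])"; python3 look.py c3
```

```text
time: 8.07
ee_pos: [0.5837, -0.0438, 0.0866]
tool_rot: [[-0.001, 0.995, -0.1], [0.003, -0.1, -0.995], [-1.0, -0.001, -0.002]]
force: [-3.4, 4.4, 5.9]
grip_width: 0.0137
[ 0.58367215 -0.04378747  0.0865875 ] [-3.41899971  4.44884352  5.93488958] [0.64164334 0.46285421 0.01539615] [-8.52061616 24.47095866 93.53631729  0.1573939  62.08058615 -2.84783322]
```

View pics/c3_S.png

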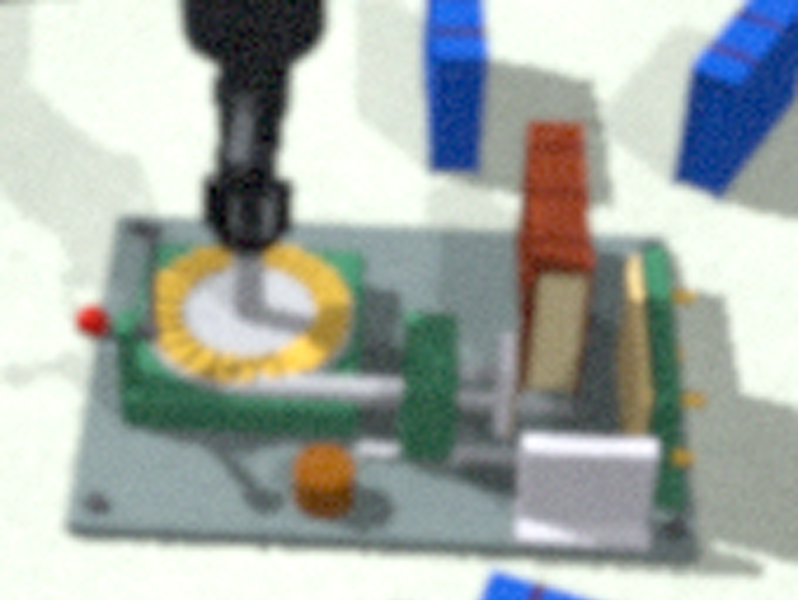

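```bash
python3 -c "
from h import *
print(onz('scene',312.5,186,0),onz('scene',303,186,0))"; python3 -m creep '[[0,0,0,0],[0,0,0,0],[0,0,0.5,0],[0,0,1,0],[-0.2,0.3,0.7,-0.015]]' 40 20;  python3 -m creep '[[-0.6,0.7,0,-0.019],[-0.6,0.8,0,-0.019],[-0.6,0.8,0,-0.019],[-0.6,0.8,0,-0.019],[-0.6,0.8,0,-0.019]]' 0;  python3 -m creep '[[-0.6,0.8,0,-0.019],[-0.6,0.8,0,-0.019],[-0.6,0.8,0,-0.019],[-0.5,0.8,0,-0.019],[0,0.2,0,-0.019]]'
```

```text
[0.40118594 0.08426763 0.        ] [0.40198948 0.05571602 0.        ]
time: 8.58
ee_pos: [0.5812, -0.0394, 0.1415]
tool_rot: [[0.002, 0.98, -0.197], [-0.001, -0.197, -0.98], [-1.0, 0.002, 0.001]]
force: [0.4, -0.5, 0.4]
grip_width: 0.0398
time: 9.0
ee_pos: [0.5044, 0.0599, 0.1407]
tool_rot: [[0.001, 0.697, -0.717], [-0.0, -0.717, -0.697], [-1.0, 0.001, -0.001]]
force: [0.2, -0.0, 0.4]
grip_width: 0.0001
time: 9.42
ee_pos: [0.4443, 0.1463, 0.1405]
tool_rot: [[-0.002, 0.175, -0.985], [0.001, -0.985, -0.175], [-1.0, -0.001, 0.002]]
force: [0.1, -0.0, -0.2]
grip_width: 0.0002
```

```bash
python3 -m creep '[[0.1,-0.4,0,-0.017],[0.2,-0.36,-0.4,-0.0165],[0,0,-1,0],[0,0,-1,0],[0,0,-1,0]]';  python3 -m creep '[[0,0,-0.7,0],[0,0,-0.4,0],[0,0,0,0]]'; python3 look.py d1
```

```text
time: 9.83
ee_pos: [0.4559, 0.1253, 0.0553]
tool_rot: [[0.003, -0.031, -1.0], [0.0, -1.0, 0.031], [-1.0, -0.001, -0.003]]
force: [-0.3, 0.2, -0.5]
grip_width: -0.0001
time: 10.08
ee_pos: [0.4532, 0.1249, 0.026]
tool_rot: [[-0.004, -0.03, -1.0], [-0.001, -1.0, 0.03], [-1.0, 0.001, 0.004]]
force: [-0.1, 0.1, 0.0]
grip_width: 0.0002
```

View pics/d1_S.png

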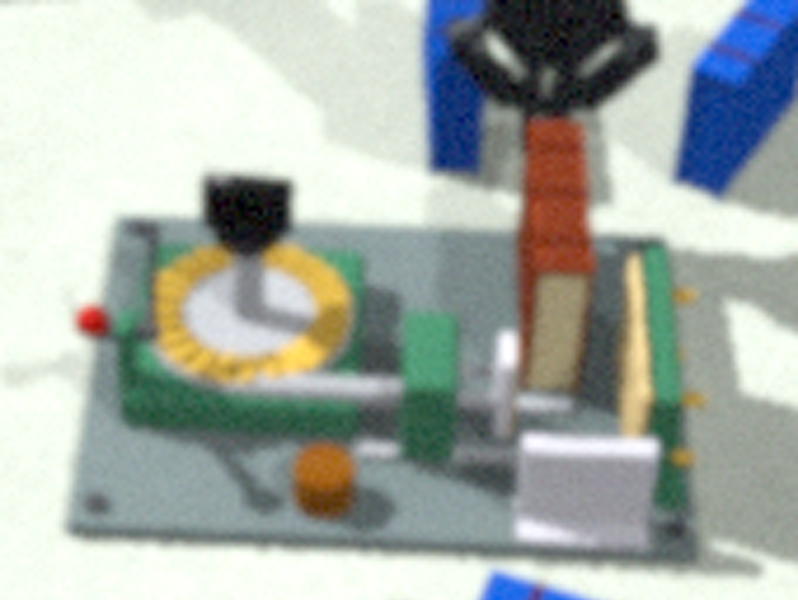

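View pics/d1_T.png

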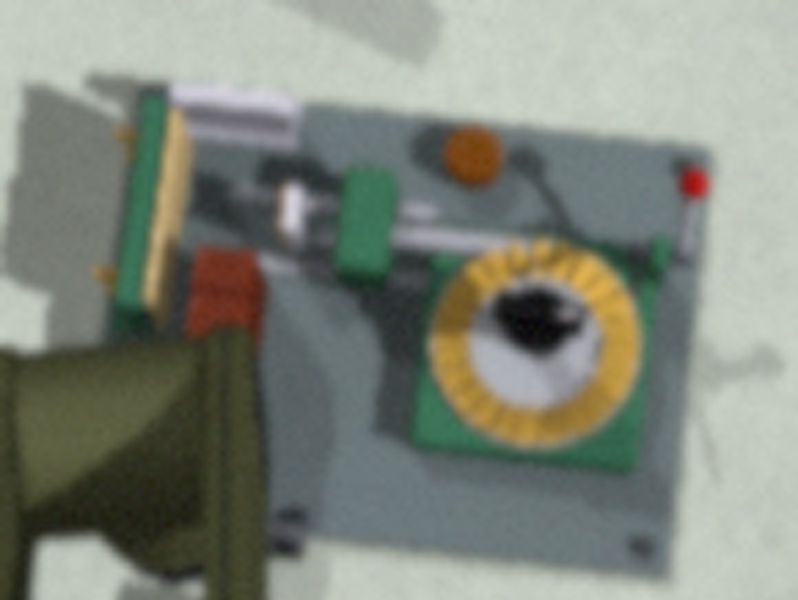

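```bash
python3 -m creep '[[0.3,0.03,0,0],[0.3,-0.01,0,0],[0.4,-0.014,0,0],[0.4,-0.014,0,0],[0.4,-0.014,0,0]]';  python3 -m creep '[[0.4,-0.014,0,0],[0.4,-0.014,0,0],[0.3,-0.01,0,0],[0.2,-0.01,0,0]]'; python3 look.py d2
```

```text
time: 10.6
ee_pos: [0.5007, 0.1248, 0.0285]
tool_rot: [[0.0, -0.03, -1.0], [0.0, -1.0, 0.03], [-1.0, -0.0, -0.0]]
force: [-3.6, -0.0, 1.1]
grip_width: 0.0002
time: 10.93
ee_pos: [0.534, 0.1235, 0.028]
tool_rot: [[0.001, -0.031, -1.0], [0.0, -1.0, 0.031], [-1.0, -0.0, -0.001]]
force: [-3.4, 0.4, 2.0]
grip_width: 0.0003
```

View pics/d2_S.png

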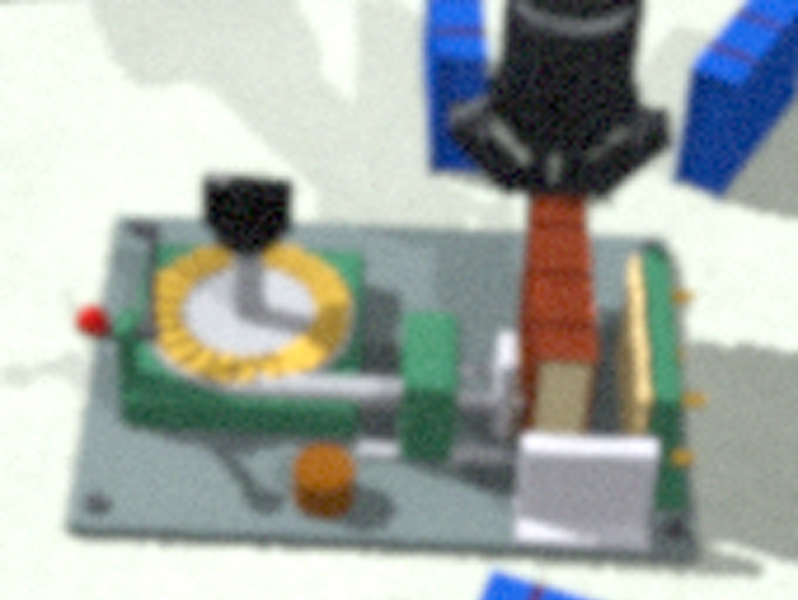

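View pics/d2_T.png

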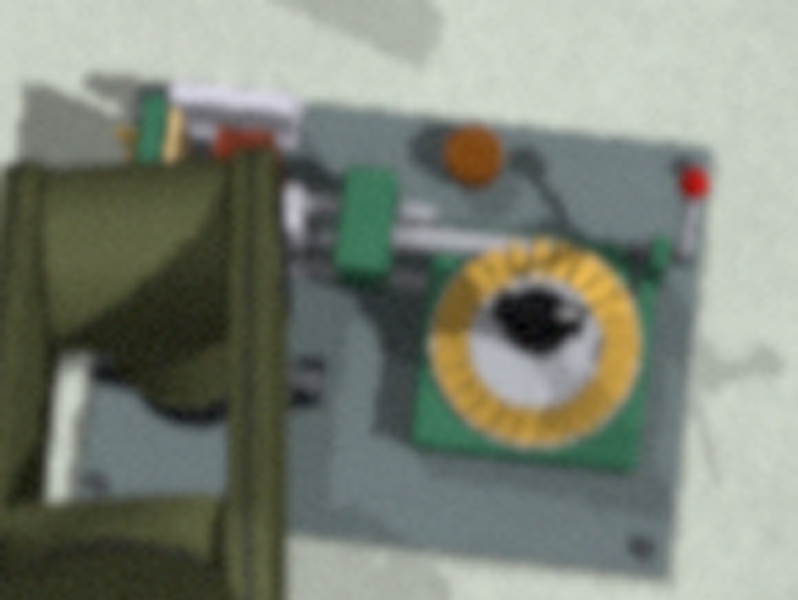

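Book is sliding straight with about 3.5 N. I continue in small steps, watching for a force rise at the stop.

```bash
python3 -m creep '[[0.15,-0.005,0,0],[0.15,-0.005,0,0],[0.15,-0.005,0,0]]';  python3 -m creep '[[0.1,-0.004,0,0],[0.1,-0.004,0,0]]';  python3 -m creep '[[0.06,-0.002,0,0],[0.06,-0.002,0,0]]'; python3 -m creep '[[0.03,0,0,0],[0.03,0,0,0]]'
```

```text
time: 11.28
ee_pos: [0.5428, 0.1231, 0.0279]
tool_rot: [[-0.001, -0.03, -1.0], [-0.0, -1.0, 0.03], [-1.0, 0.0, 0.001]]
force: [-2.7, 0.1, -0.4]
grip_width: 0.0
time: 11.45
ee_pos: [0.5487, 0.123, 0.028]
tool_rot: [[-0.0, -0.03, -1.0], [-0.0, -1.0, 0.03], [-1.0, 0.0, 0.0]]
force: [-2.6, -0.2, 0.0]
grip_width: 0.0001
time: 11.62
ee_pos: [0.5516, 0.1229, 0.028]
tool_rot: [[-0.0, -0.03, -1.0], [-0.0, -1.0, 0.03], [-1.0, 0.0, 0.0]]
force: [-2.7, -0.6, 0.7]
grip_width: -0.0002
time: 11.78
ee_pos: [0.553, 0.1229, 0.028]
tool_rot: [[-0.0, -0.03, -1.0], [0.0, -1.0, 0.03], [-1.0, -0.0, 0.0]]
force: [-2.0, -0.4, -0.2]
grip_width: 0.0002
```

```bash
for i in 1 ; do python3 -m creep '[[0.04,0,0,0],[0.04,0,0,0]]'|grep -E "ee_|force"; python3 -m creep '[[0.04,0,0,0],[0.04,0,0,0]]'|grep -E "ee_|force";python3 -m creep '[[0.04,0,0,0],[0.04,0,0,0]]'|grep -E "ee_|force"; done
```

```text
ee_pos: [0.5549, 0.1229, 0.028]
force: [-2.0, 0.2, -0.4]
ee_pos: [0.5553, 0.1228, 0.0278]
force: [-7.5, -0.2, 3.9]
ee_pos: [0.5551, 0.1228, 0.0276]
force: [-11.0, 1.4, 4.1]
```

```bash
python3 -m creep '[[-0.4,0.01,0,0],[-0.6,0.02,0,0],[-0.4,0,0.8,0],[0,0,1,0],[0,-0.5,1,0]]'; python3 -m creep '[[0,-1,1,0],[0.5,-1,0.2,0],[0.5,-1,0,0]]'; python3 look.py e1
```

```text
time: 12.7
ee_pos: [0.5238, 0.1125, 0.0985]
tool_rot: [[0.001, -0.029, -1.0], [0.001, -1.0, 0.029], [-1.0, -0.001, -0.001]]
force: [1.6, -0.4, 0.2]
grip_width: -0.0001
time: 12.95
ee_pos: [0.5521, 0.0355, 0.1316]
tool_rot: [[0.009, -0.029, -1.0], [-0.0, -1.0, 0.029], [-1.0, 0.0, -0.009]]
force: [0.6, -0.8, 0.3]
grip_width: 0.0001
```

View pics/e1_S.png

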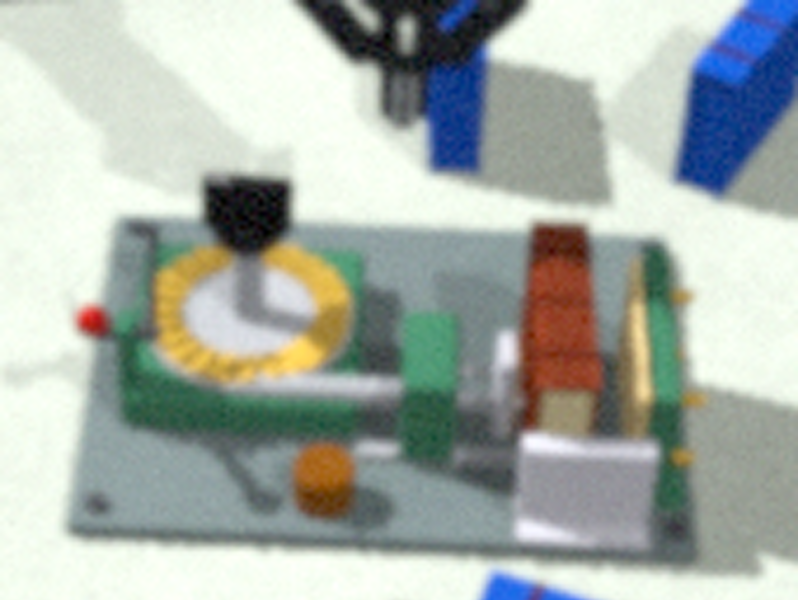

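View pics/e1_T.png

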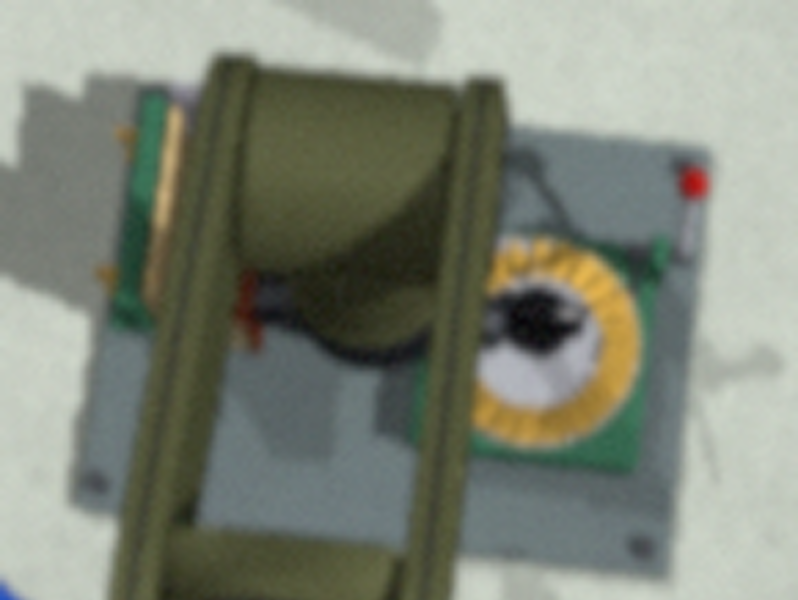

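```bash
python3 - <<'E'
from h import *
s=798/170;t=798/145
p=('scene',215+92/s-.5,150+320/s-.5);q=('top',200+693/t-.5,165+183/t-.5)
print(two(p,q),onz(*p,.117),onz(*q,.117))
E
python3 -m creep '[[0.6,-0.8,0.7,0],[0.9,-1,0,0],[0.9,-1,0,0],[0.9,-1,0,0],[0.9,-1,0,0]]'
```

```text
(array([ 0.66466836, -0.12546265,  0.11598991]), np.float64(0.0022145553110126115)) [ 0.66573825 -0.12421499  0.117     ] [ 0.66449508 -0.12650959  0.117     ]
time: 13.47
ee_pos: [0.6555, -0.0845, 0.1457]
tool_rot: [[0.002, -0.03, -1.0], [-0.0, -1.0, 0.03], [-1.0, 0.0, -0.002]]
force: [1.0, -0.1, 0.7]
grip_width: -0.0001
```

```bash
python3 -m creep '[[0.9,-0.8,0,0],[0.9,-0.8,0,0],[0.1,-0.04,-0.9,0],[0,0,-0.95,0],[0,0,-0.9,0]]';python3 -m creep '[[0,0,0,0],[-0.4,0,0,0],[-0.4,0,0,0],[-0.4,0,0,0],[-0.4,0,0,0]]';python3 -m creep '[[-0.2,0,0,0],[-0.1,0,0,0],[0,0,0,0]]'; python3 look.py f1
```

```text
time: 13.88
ee_pos: [0.7029, -0.1252, 0.0759]
tool_rot: [[0.003, -0.031, -1.0], [-0.0, -1.0, 0.031], [-1.0, 0.0, -0.003]]
force: [-0.0, -0.5, -0.4]
grip_width: -0.0
time: 14.3
ee_pos: [0.6614, -0.1247, 0.0781]
tool_rot: [[0.002, -0.03, -1.0], [-0.001, -1.0, 0.03], [-1.0, 0.0, -0.002]]
force: [-0.2, -0.1, 0.2]
grip_width: 0.0003
time: 14.55
ee_pos: [0.6532, -0.1248, 0.0774]
tool_rot: [[0.0, -0.03, -1.0], [-0.0, -1.0, 0.03], [-1.0, 0.0, -0.0]]
force: [-0.6, 0.2, -0.4]
grip_width: -0.0001
```

View pics/f1_S.png

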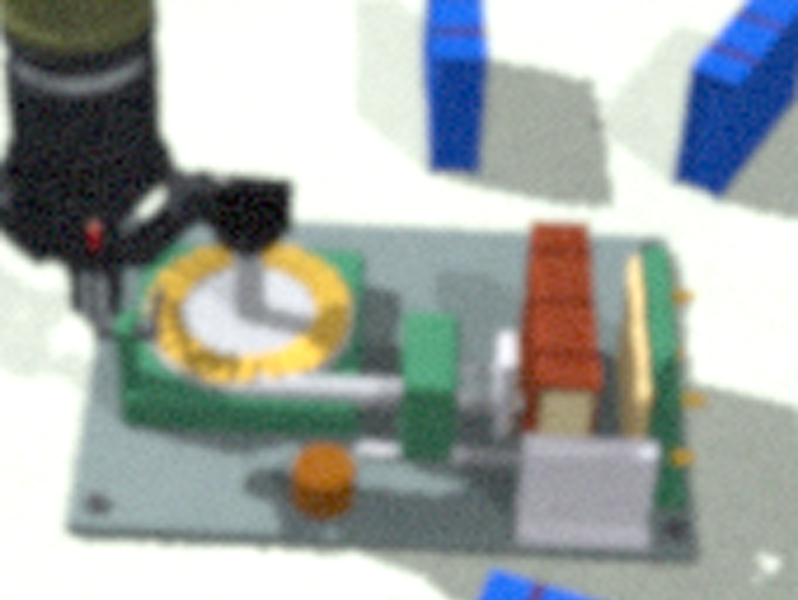

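```bash
python3 -m creep '[[0.2,0,1,0],[0,0,1,0],[-0.4,0.4,0.95,0.01],[-0.6,0.6,0,0.019],[-0.7,0.7,0,0.019]]' 50 20;python3 -m creep '[[-0.7,0.7,0,0.019],[-0.6,0.66,0,0.019],[0,0,0,0.019],[0,0,0,0.019],[0,0,0,0.019]]';python3 -m creep '[[0,0,0,0.019],[0,0,0,0.019],[0,0,0,0.019],[0,0,0,0.019],[0,0,0,0.019]]'
```

```text
time: 15.07
ee_pos: [0.6194, -0.0832, 0.1527]
tool_rot: [[0.006, 0.272, -0.962], [-0.001, -0.962, -0.272], [-1.0, 0.003, -0.005]]
force: [0.6, 1.1, 0.6]
grip_width: 0.0498
time: 15.48
ee_pos: [0.5843, -0.0478, 0.1508]
tool_rot: [[0.001, 0.768, -0.641], [-0.0, -0.641, -0.768], [-1.0, 0.001, -0.001]]
force: [0.7, -0.7, -0.4]
grip_width: 0.0499
time: 15.9
ee_pos: [0.5847, -0.0484, 0.1505]
tool_rot: [[0.001, 0.995, -0.099], [-0.0, -0.099, -0.995], [-1.0, 0.001, -0.0]]
force: [-0.6, 0.3, 0.1]
grip_width: 0.0499
```

```bash
python3 -m creep '[[-0.06,0,-0.6,0],[0,0,-0.7,0],[0,0,-0.7,0],[0,0,-0.6,0],[0,0,0,0]]' 50 20; python3 look.py g1
python3 - <<'E'
from h import *
a=cv2.imread('pics/d1top.png')[165:240,215:265];b=cv2.imread('pics/g1scene.png')[195:255,315:370]
A=cv2.resize(cv2.convertScaleAbs(a,alpha=1.8),None,fx=8,fy=8,interpolation=cv2.INTER_CUBIC);B=cv2.resize(cv2.convertScaleAbs(b,alpha=1.8),None,fx=7,fy=7,interpolation=cv2.INTER_CUBIC)
cv2.imwrite('pics/g2.png',np.hstack([A[:420],B[:420]]))
E
```

```text
time: 16.32
ee_pos: [0.5805, -0.048, 0.0825]
tool_rot: [[-0.006, 0.994, -0.105], [0.001, -0.105, -0.994], [-1.0, -0.006, -0.0]]
force: [-0.4, 0.1, -0.6]
grip_width: 0.05
```

View pics/g1_S.png

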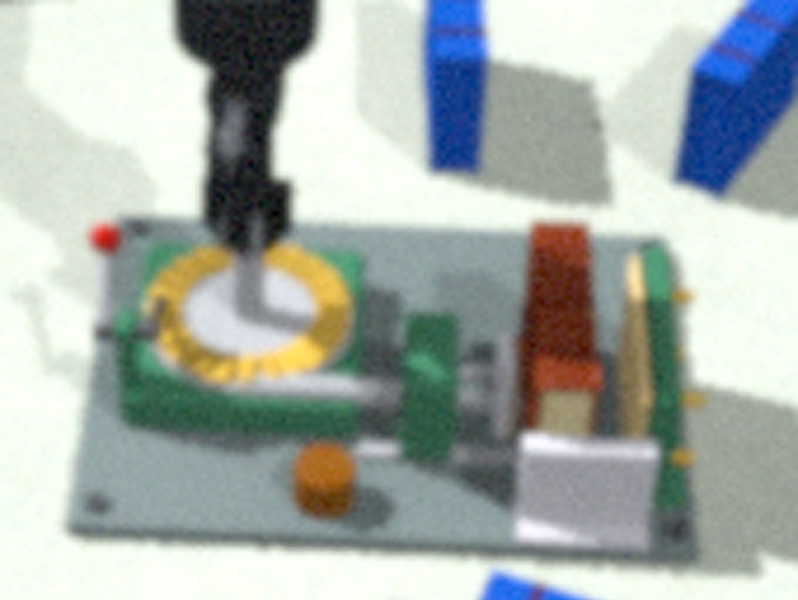

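View pics/g2.png

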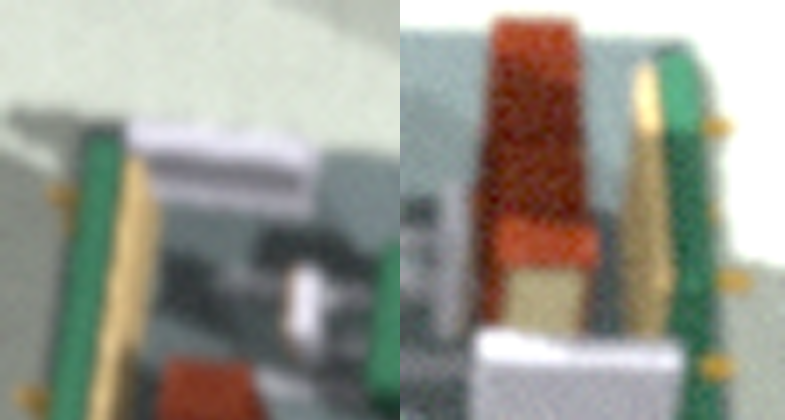

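```bash
python3 -m creep '[[0,0,0,0],[0,0,0,0],[0,0,0,0],[0,0,0,0]]' 5 20; python3 -m creep '[[0,0,0,-0.009],[0,0,0,-0.009],[0,0,0,-0.009],[0,0,0,-0.009],[0,0,0,-0.009]]'; python3 -m creep '[[0,0,0,-0.009],[0,0,0,-0.009],[0,0,0,-0.009],[0,0,0,-0.009],[0,0,0,-0.009]]'; python3 -m creep '[[0,0,0,0]]'
cat > st.py <<'E'
from h import *
s=get_state();y=np.degrees(np.arctan2(s['tool_rot'][1,1],s['tool_rot'][0,1]))
print(s['time'],s['ee_pos'].round(4),'F',s['force'].round(2),'T',s['torque'].round(3),'yaw',y.round(2),'theta',((-92-y)/57.3).round(3),'w',round(s['grip_width'],4),'eff6',s['effort'][5].round(3))
E
python3 st.py
```

```text
time: 16.75
ee_pos: [0.5833, -0.0485, 0.0868]
tool_rot: [[0.002, 0.994, -0.105], [-0.0, -0.105, -0.994], [-1.0, 0.002, 0.0]]
force: [-0.2, 0.6, 3.9]
grip_width: 0.0133
time: 17.17
ee_pos: [0.5831, -0.0484, 0.0868]
tool_rot: [[0.002, 0.925, -0.381], [-0.0, -0.381, -0.925], [-1.0, 0.002, -0.0]]
force: [-0.8, -0.1, 4.9]
grip_width: 0.0134
time: 17.58
ee_pos: [0.583, -0.0484, 0.0867]
tool_rot: [[0.002, 0.782, -0.624], [-0.0, -0.624, -0.782], [-1.0, 0.001, -0.001]]
force: [-0.9, 0.9, 3.9]
grip_width: 0.0136
time: 17.67
ee_pos: [0.583, -0.0484, 0.0867]
tool_rot: [[0.002, 0.782, -0.623], [-0.0, -0.623, -0.782], [-1.0, 0.001, -0.001]]
force: [-2.0, 0.4, 6.1]
grip_width: 0.0136
17.6667 [ 0.583  -0.0484  0.0867] F [-1.95  0.4   6.14] T [ 0.066  0.233 -0.02 ] yaw -38.53 theta -0.933 w 0.0136 eff6 0.522
```

```bash
python3 -m creep '[[0,0,0,-0.008],[0,0,0,-0.008],[0,0,0,-0.008],[0,0,0,-0.008],[0,0,0,-0.01]]'>/dev/null; python3 st.py; python3 -m creep '[[0,0,0,0]]' >/dev/null; python3 st.py; python3 look.py h1
```

```text
18.0833 [ 0.5829 -0.0483  0.0867] F [-2.1   0.68  6.46] T [0.068 0.336 0.211] yaw -53.59 theta -0.67 w 0.0135 eff6 -0.699
18.1667 [ 0.5829 -0.0483  0.0867] F [-1.43  0.71  6.2 ] T [ 0.086  0.293 -0.03 ] yaw -53.62 theta -0.67 w 0.0133 eff6 0.501
```

View pics/h1_S.png

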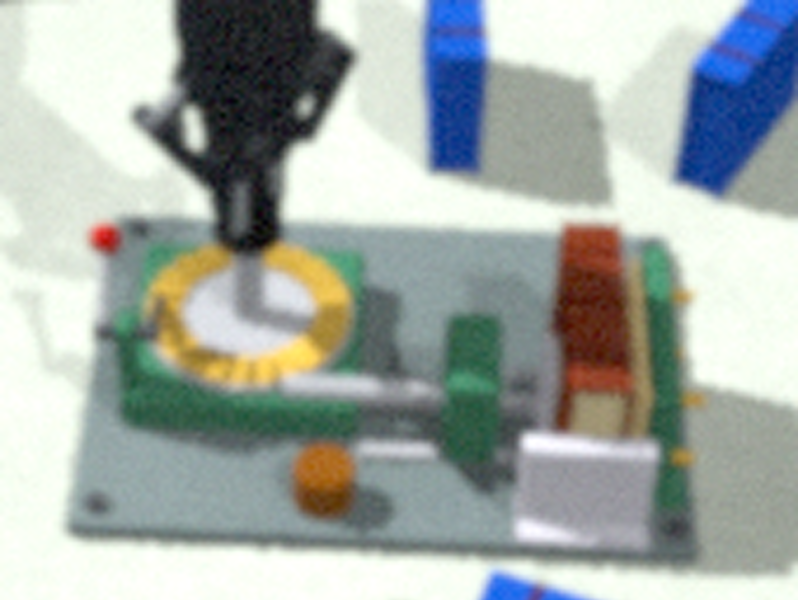

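```bash
for i in 1; do python3 -m creep '[[0,0,0,-0.006],[0,0,0,0]]'>/dev/null; python3 st.py;python3 -m creep '[[0,0,0,-0.006],[0,0,0,0]]'>/dev/null; python3 st.py; python3 -m creep '[[0,0,0,-0.006],[0,0,0,0]]'>/dev/null; python3 st.py;python3 -m creep '[[0,0,0,-0.006],[0,0,0,0]]'>/dev/null; python3 st.py; done
```

```text
18.4333 [ 0.5829 -0.0483  0.0867] F [-1.77  1.29  6.34] T [0.116 0.287 0.045] yaw -55.71 theta -0.633 w 0.0135 eff6 0.302
18.6 [ 0.5829 -0.0482  0.0867] F [-1.43  0.9   6.34] T [0.086 0.32  0.03 ] yaw -57.87 theta -0.596 w 0.0136 eff6 0.302
18.7667 [ 0.5829 -0.0482  0.0867] F [-1.85  0.4   6.63] T [ 0.094  0.278 -0.037] yaw -60.04 theta -0.558 w 0.0139 eff6 0.282
18.9333 [ 0.5828 -0.0482  0.0867] F [-1.35  0.16  7.08] T [0.13  0.299 0.02 ] yaw -62.2 theta -0.52 w 0.0137 eff6 0.298
```

```bash
python3 -m creep '[[0,0,0,-0.006],[0,0,0,0]]'>/dev/null; python3 st.py;python3 -m creep '[[0,0,0,-0.006],[0,0,0,0]]'>/dev/null; python3 st.py; python3 look.py h2
```

```text
19.1 [ 0.5829 -0.0482  0.0867] F [-2.66  1.63  6.25] T [ 0.046  0.293 -0.025] yaw -64.35 theta -0.483 w 0.0135 eff6 0.299
19.2667 [ 0.5828 -0.0482  0.0867] F [-1.6   1.35  5.33] T [0.065 0.332 0.016] yaw -66.51 theta -0.445 w 0.0133 eff6 0.299
```

View pics/h2_S.png

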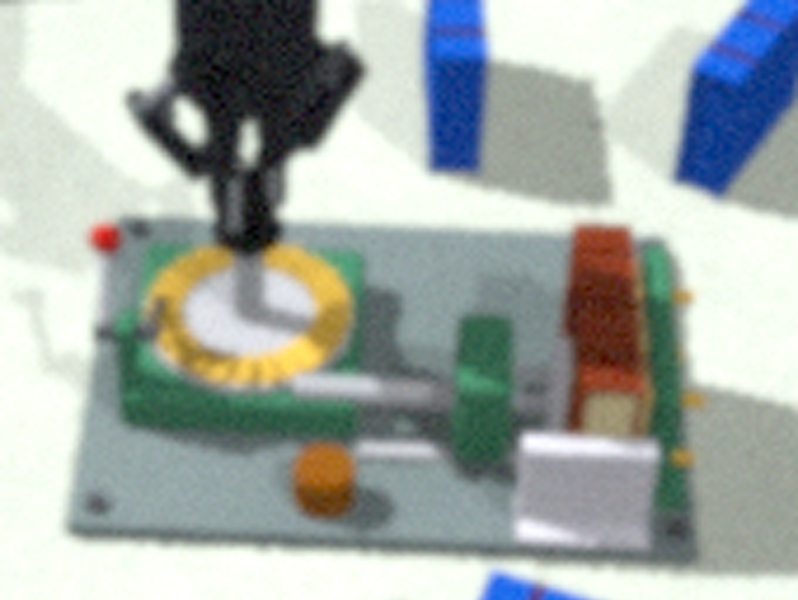

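```bash
python3 -m creep '[[0,0,0,-0.005],[0,0,0,0]]'>/dev/null; python3 st.py;python3 -m creep '[[0,0,0,-0.005],[0,0,0,0]]'>/dev/null; python3 st.py
python3 - <<'E'
from h import *
b=cv2.imread('pics/h2scene.png')[195:255,315:370]
cv2.imwrite('pics/h3.png',cv2.resize(cv2.convertScaleAbs(b,alpha=2.2),None,fx=9,fy=9,interpolation=cv2.INTER_CUBIC))
E
```

```text
19.5333 [ 0.5828 -0.0481  0.0867] F [-2.59  2.09  5.08] T [0.122 0.324 0.052] yaw -68.3 theta -0.414 w 0.0134 eff6 0.267
19.7 [ 0.5828 -0.0481  0.0867] F [-2.07  1.58  6.16] T [0.05  0.318 0.152] yaw -70.07 theta -0.383 w 0.0138 eff6 0.44
```

View pics/h3.png

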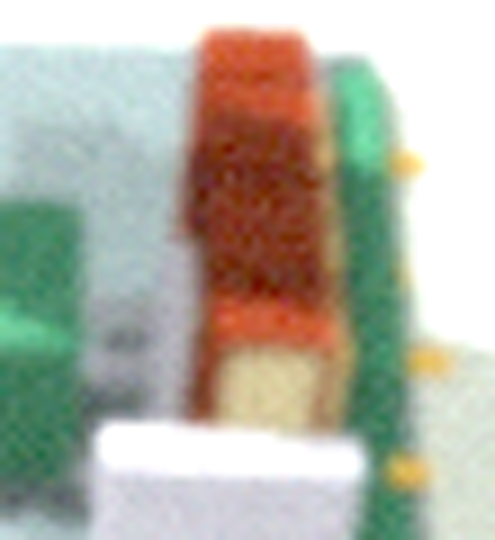

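```bash
python3 -m creep '[[0,0,0,-0.005],[0,0,0,0]]'>/dev/null; python3 st.py;python3 -m creep '[[0,0,0,-0.005],[0,0,0,0]]'>/dev/null; python3 st.py
```

```text
19.8667 [ 0.5828 -0.0482  0.0867] F [-1.34  1.01  6.81] T [0.172 0.334 0.181] yaw -71.87 theta -0.351 w 0.0136 eff6 0.448
20.0333 [ 0.5828 -0.0481  0.0867] F [-1.21  1.83  6.03] T [0.125 0.34  0.186] yaw -73.67 theta -0.32 w 0.0137 eff6 0.457
```

```bash
python3 -m creep '[[0,0,0,-0.0075],[0,0,0,-0.0075],[0,0,0,-0.0075],[0,0,0,-0.0075],[0,0,0,-0.003]]'>/dev/null; python3 st.py;python3 -m creep '[[0,0,0,0]]'>/dev/null; python3 st.py
```

```text
20.45 [ 0.5828 -0.048   0.0867] F [-1.67  2.43  7.11] T [0.169 0.295 0.39 ] yaw -85.58 theta -0.112 w 0.0134 eff6 0.405
20.5333 [ 0.5828 -0.048   0.0867] F [-1.1   1.54  6.51] T [0.135 0.361 0.29 ] yaw -85.52 theta -0.113 w 0.0135 eff6 0.48
```

```bash
python3 -m creep '[[0,0,0,0.005],[0,0,0,0.005],[0,0,0,0.004],[0,0,0,0]]'>/dev/null; python3 st.py;python3 -m creep '[[0,0,0,0],[0,0,0,0],[0,0,0,0],[0,0,0.5,0],[0,0,0.8,0]]' 40 >/dev/null; python3 -m creep '[[0,0,1,0],[0,0,1,0],[-0.5,-0.5,0.5,0],[-1,-1,0,0],[-1,-1,0,0]]'; python3 -m creep '[[-1,-1,0.5,0],[-1,-1,0.5,0],[0,0,0,0]]'; python3 look.py k1
```

```text
20.8667 [ 0.5828 -0.0481  0.0867] F [-1.25  1.45  7.07] T [0.168 0.364 0.335] yaw -80.37 theta -0.203 w 0.0135 eff6 0.108
time: 21.7
ee_pos: [0.521, -0.1113, 0.1817]
tool_rot: [[0.003, 0.167, -0.986], [-0.001, -0.986, -0.167], [-1.0, 0.002, -0.003]]
force: [-0.0, -1.1, -0.5]
grip_width: 0.0403
time: 21.95
ee_pos: [0.4667, -0.1648, 0.2073]
tool_rot: [[-0.0, 0.16, -0.987], [-0.004, -0.987, -0.16], [-1.0, 0.003, 0.001]]
force: [1.1, -0.1, -0.0]
grip_width: 0.0398
```

View pics/k1_S.png

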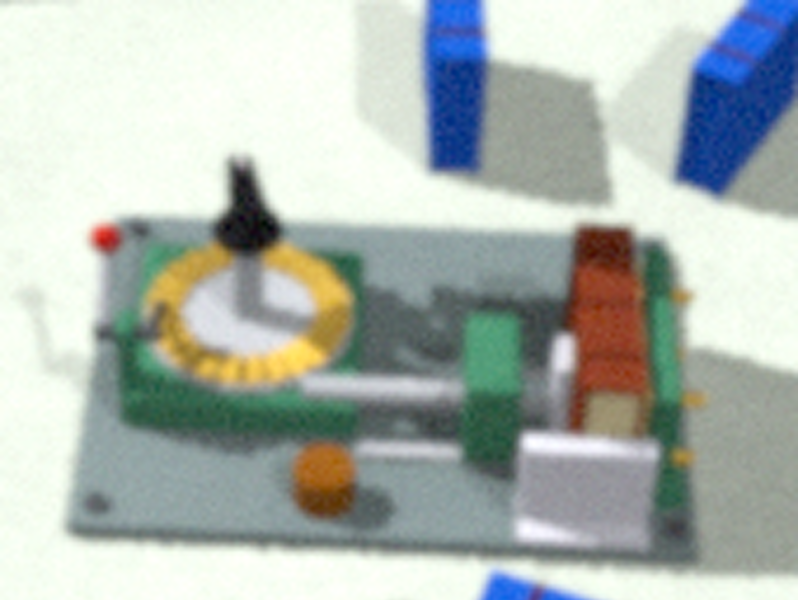

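View pics/k1_T.png

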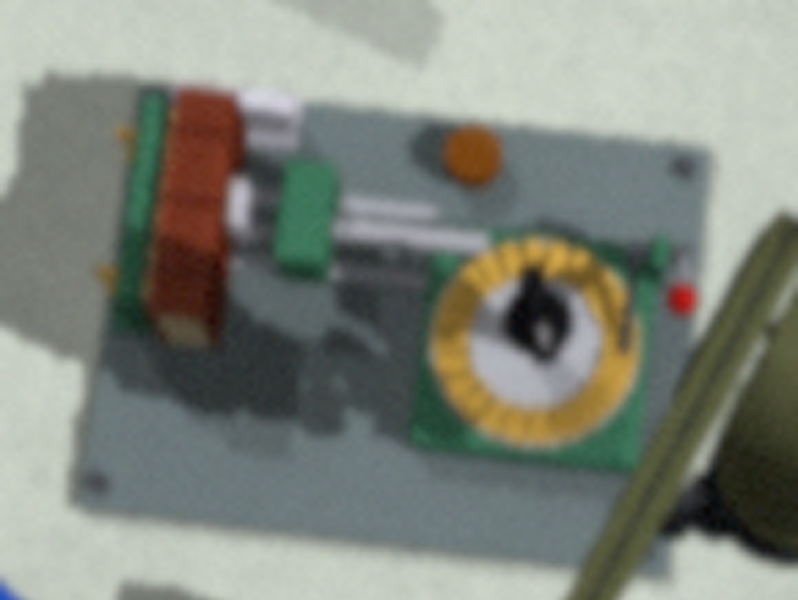

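Run:
```python
from h import *
def edge(tag,u0,u1,rows,base=None):
    im=cv2.imread(f'pics/{tag}scene.png').astype(float)[:,u0:u1]
    r=(im[...,2]/(im.sum(2)+1)).mean(1)   # redness ratio
    lo,hi=r[rows[0]-6:rows[0]].mean(),r[rows[1]:rows[1]+8].mean();m=(lo+hi)/2
    for v in range(rows[0]-2,rows[1]+4):
        if r[v]<m<=r[v+1]: return v+(m-r[v])/(r[v+1]-r[v])
# e1: book crop cols 535..583 ; k1: 580..628
s=798/170
for tag,a,b in(('e1',537,580),('g1',537,580),('h2',578,625),('k1',580,626)):
    u0,u1=int(215+a/s)+1,int(215+b/s);v=edge(tag,u0,u1,(195,201));p=onz('scene',(u0+u1-1)/2,v,.107)
    q=p[:2]-np.array([.608,.0775]);print(tag,u0,u1,v,p.round(4),'press x',(q@[np.cos(.035),-np.sin(.035)]).round(4))
print(get_state()['force'])
```

```text
e1 330 338 198.3495913075622 [0.5764 0.126  0.107 ] press x -0.0333
g1 330 338 198.02907504535776 [0.5751 0.126  0.107 ] press x -0.0345
h2 339 348 198.46769176009263 [0.5762 0.1506 0.107 ] press x -0.0344
k1 339 348 198.81899153040874 [0.5776 0.1505 0.107 ] press x -0.033
[ 0.38789241 -0.41913137 -0.31555083]
```

```bash
python3 -c "
from station import manip
print(manip.close_job())"
```

```text
the job is handed in; nothing more can be done
None
```

The book is home against the end stop and nipped at the first click where the pad spring gave. I handed the job in at about 22 s; no verdict came back.

**What I did:**
- I threw the pawl out and turned the knob back to about -1.5 rad.
- I pushed the book in until it met the end stop, with about 11 N on the tool at most.
- I threw the pawl back in and wound the knob clockwise.
- I let the knob settle on the click at about -0.26 rad. The torque at rest showed no pad load up to about -0.41 rad, then read 0.15–0.19 Nm from about -0.38 rad, so that click is the first one past the point where the spring gave. I estimate a pad force of about 9 to 10 N, which I could not measure directly.

**Last checks:**
- The pictures show the pawl in and the book standing parallel to the cheek against the facing board.
- The book's rear edge is where it was when pushed home, to within about 1 mm.
- Picture estimates of the knob angle gave about -0.31 rad. That is nearest the click at -0.26 and well short of the one before it at -0.52.
- The arm is clear and reads no contact force.

**Disagreements and gaps:**
- In the pictures the fingertips sat about 31 mm higher than the reported tool position. My first push passed over the ball without touching it, so I corrected all heights for this.
- The two cameras differed by about 4–5 mm until I used contact and force readings to settle positions.
- I made no separate check on the bystanders, but the arm kept clear of them and the wax pot had not moved in the pictures.

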